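# Set up a calibration target stack under the hot-plate cover

## Task

Get the hot-plate calibrator ready: lever its shut cover open with the pry blade through the slot (fingers must not touch the cover until it is well open), swing it back upright or a little beyond and leave it open, then lay the blade back along its blue mat. Build one neat stack centred on the ring on the plate from every brown spacer disc on the bench, with the black target disc on top. Lay the straightedge flat on the bench, flush against the calibrator's front face (the one towards the robot) and about in the middle of it, and do not disturb the thermometer, bottle or logger.

Things in the scene. Friction and masses are not known exactly. Their poses are not given: they have to be found in the camera images.
- calibrator: Square hot-plate calibrator fixed on the bench: pale shell 210 x 210 mm, rim 50 mm high, walls 8 mm, holding a flat aluminium plate 194 x 194 mm whose surface is 25 mm above the bench. Origin at the centre of its underside, x away from the robot, y to the robot's left. Front face (local x = -105 mm) plain; far face has an orange strip. Pry slot in its right-hand wall: see cover_lip
- plate_centre (a point): Centre of the black ring (74 mm across) marked on the calibrator's plate, on the plate's surface 25 mm above the bench
- cover_joint (a joint): Hinge of the calibrator's cover: 0 rad shut, 1.57 upright, stop at 1.9. Hinge line along the calibrator's local x, at local y = +105 mm, 50 mm above the bench; it opens up and over to the robot's left. Stiff: the cover stays where it is left; about 2 N at the lip moves it
- cover: The cover: flat grey sheet 210 x 218 mm, 5 mm thick, 140 g, with an orange patch at the lip. Origin in the middle of the hinge line on the sheet's underside, y along the sheet towards the hinge, z out of its top face
- cover_lip (a point): Middle of the cover's free edge, on its underside, 218 mm from the hinge line. Shut, it is 50 mm above the bench and overhangs the calibrator's right-hand wall (local y = -105 mm) by 8 mm; below it that wall has the pry slot, 90 mm wide, centred, open from 37 to 50 mm above the bench
- blade: Pry blade, loose, 170 mm long, 120 g: red handle 90 x 22 x 26 mm high, then a flat steel blade 80 mm long, 24 wide, 3 thick, at mid height (its middle 13 mm above the handle's underside). Origin at the centre of the handle's underside, x towards the blade's tip. Starts on the blue mat, tip roughly to the robot's left
- blade_tip (a point): Tip of the pry blade, 125 mm ahead of its origin and 13 mm above the handle's underside
- blade_mid (a point): Middle of the pry blade's whole length, 40 mm ahead of its origin, at the level of the handle's underside
- mat: Blue mat, 210 x 80 mm, 3 mm thick, fixed on the bench: the blade's place. Origin at the centre of its underside, x along its length
- straightedge: Steel straightedge lying flat, loose: 150 mm long (along its y), 36 mm wide (x), 8 mm thick, 200 to 325 g, both long edges alike, with a yellow grip 40 mm long (y), 16 mm wide (x) in the middle whose top is 38 mm above the underside. Origin at the centre of the underside
- target: Matt black target disc, loose, 80 to 130 g, 60 mm across and 18 mm thick, both flat faces alike (either may be up); origin at its middle, 9 mm from either face, z through its thickness. Starts lying flat on the bench
- thermometer: Lilac hand-held thermometer, 130 x 45 x 38 mm, loose; not part of the job. Origin at the centre of its underside
- bottle: Amber bottle, 60 mm across, 130 mm high, standing loose; not part of the job. Origin at the centre of its underside
- logger: White data logger, 90 x 60 x 30 mm, loose; not part of the job. Origin at the centre of its underside
- spacer_a: Brown spacer disc, loose, may be absent, 80 to 130 g, 60 mm across and 18 mm thick, both flat faces alike (either may be up); origin at its middle, 9 mm from either face, z through its thickness. Starts lying flat on the bench
- spacer_b: Brown spacer disc, loose, may be absent, 80 to 130 g, 60 mm across and 18 mm thick, both flat faces alike (either may be up); origin at its middle, 9 mm from either face, z through its thickness. Starts lying flat on the bench
- spacer_c: Brown spacer disc, loose, may be absent, 80 to 130 g, 60 mm across and 18 mm thick, both flat faces alike (either may be up); origin at its middle, 9 mm from either face, z through its thickness. Starts lying flat on the bench
- spacer_d: Brown spacer disc, loose, may be absent, 80 to 130 g, 60 mm across and 18 mm thick, both flat faces alike (either may be up); origin at its middle, 9 mm from either face, z through its thickness. Starts lying flat on the bench
Things that resemble listed ones, but are neither listed nor needed, are in the scene too. Leave any yellow look-alike of the spacer_a alone.

How it is judged:
By the outcome, as a careful person would: the job done as asked, in the order asked, and still so for the second after the job is handed in, with the robot touching nothing.
Of spacer_a, spacer_b, spacer_c, spacer_d only 2 to 4 are there at a start; the rules pass over those that are not, and their reading is None.
At some moment in a run one of spacer_a, spacer_b, spacer_c, spacer_d, target, straightedge may be knocked a few centimetres aside while the robot is not near it.
It also fails if it takes over 210 s, if anything falls off the work surface, if the arm or the gripper's body presses on something with over 40 N, if the wrist force passes 120 N, or if a joint passes its speed limit or range.

## Robot

A 6-joint arm with a two-finger parallel gripper is mounted at the origin on the work surface. World frame = base frame: x ahead of the robot, y to its left, z up, the work surface at z = 0. Lengths are in m, angles in rad, forces in N, time in s.
With the tool pointing down it reaches from about 0.4 to 0.825 m from the base axis. Payload 7 kg.
Tool frame: the origin (TCP) lies at the very end of the fingers, on their centre line; the grasp point (between the pads) lies 19 mm behind it; z points along the fingers, y is the direction in which the jaws open and shut (so a half turn about z gives the same grasp; the last joint's range is limited). The gripper opens to 85 mm and grips with 20 to 120 N. Pads are 22 mm wide; open, the fingers measure 114 mm over their backs; the gripper's body (76 mm by 85 mm) begins 54 mm behind the grasp point. The pads swing forward as they close: fully open they stand 13 mm farther back than shut.
Start: joints at [1.568, 0.359, 0.012, 0, -1.224, -0.288], TCP at [0.194, 0.647, 0.231] pointing down, gripper open.
Joint ranges: [-3.07, 3.07], [-1.43, 2.12], [-1.02, 1.25], [-3.03, 1.67], [-3.05, -0], [-3.03, 3.03]. Speed limits (rad/s): [2.39, 2.39, 3.01, 3.14, 3.14, 3.14].

## Interface

Orientations are given as a rotation vector (axis times angle).
In Python, from station import get_state, grab_frame, order, boxes_of, masks_of gives the robot as it stands.
- The arm moves only by the tool send_rows, never from a script. Its argument "targets" is a list of rows, each a list of 7 numbers: the turn, a rotation vector about the tool's x, y, z in degrees, then the shift along the tool's x, y, z in mm, then the closure, from 0 (fully open) to 1 (shut). A call has 1 to 12 rows; each row is the pose to reach, as a shift and turn from the pose commanded when the call began, along the tool's axes at that moment; what a row does not reach only later rows make up. A row lasts 1/12 s, in which the tool goes at most 41.7 mm and 7.16 degrees, less where a joint would pass 70% of its speed; a pose out of reach is approached as far as the arm can. A call with a gripper value outside its range is refused whole. The fingers move at their own pace and stop on an object; the grip force is fixed at half the most. Time passes only in rows, so rows that repeat a pose let the fingers close. It gives the time, the measured TCP pose, the force and the opening at its end, in the units of the state.
- get_state(): the state, without advancing time (a new reading comes with each control period).
- grab_frame(name): name is "side" or "top" or "wrist"; returns a dict with "image" (420x560x3 uint8, red, green, blue), "mtx" (3x3 intrinsics, pixels), "rvec" (rotation vector, rad) and "tvec" (3), from world to camera coordinates, as OpenCV has them; the wrist camera has in their place "hand_eye" (4x4, takes a point from camera to tool coordinates, whose origin is the TCP and whose axes are the flange's). Camera axes: x right, y down, z forward; pixel columns grow to the right and rows downward; lengths in m; the calibration is good to about 2 mm. A picture is of the moment at which its call begins: read the wrist's pose just before it. There is no depth.
- order.close_job(): hands the job in, once; it reports no verdict.
Trained networks look in a picture, given as the dict that the camera call returned (one of the last four; its "shot" number tells which), for a name from the list of things; names that differ only in an ending like _2 or _b are one class to them, and where a whole thing is asked for, a point or a joint stands for the part that bears it (a point fixed in the world has none). Each returns a list of dicts, best first, with "score" (0 to 1); they miss things now and then, are a little off and sometimes report something else, mostly with a low value. They report only what shows in the picture. A call takes as long as a camera call. They do not tell look-alikes from the thing itself.
- boxes_of(thing, picture): "xyz" ([x, y, z] in m, in world coordinates, good to about 4 mm: the middle of the surface that is visible of it).
- masks_of(thing, picture): "mask" (420x560 bool, what is visible of it).
The state is a dict: "time_s": time; "joints": joint angles; "dq": joint speeds; "joint_efforts": joint torques, N m; "eef_pos": TCP position; "ee_rot": TCP orientation; "wrist_force": force on the tool from outside, world axes, zero at the start; "ft_torque": the same for the moment, N m; "grip_width": finger opening in m.
Only numpy, scipy, OpenCV 4.12 (cv2) and the standard library are available. Lean on these libraries where they do the work, as an engineer would, in place of code of your own. Each camera call takes 0.05 s, during which the arm holds its last target.

## Working session

There is one attempt and no reset: what is moved stays moved. The work goes in short steps, Python scripts to look and compute and a tool call to move; the robot and the scene stay as the last step left them, time stands still between calls to the robot, and variables do not carry over. Pictures are saved under pics/ and viewed, and the job is handed in when it is done.

Besides the shell and the picture viewer there is one more tool, called by a JSON object that holds its "fn" and its "kwargs". send_rows: Moves the arm, as the interface text tells. Its arguments: {"type":"object","properties":{"targets":{"type":"array"}},"required":["targets"]}

```bash
ls -la; mkdir -p pics
python3 - <<'E'
from station import *
import cv2
s=get_state(); print({k:s[k] for k in ('time_s','joints','eef_pos','ee_rot','grip_width','wrist_force')})
for n in ('top','side','wrist'):
    f=grab_frame(n); cv2.imwrite(f'pics/{n}0.png',f['image'][:,:,::-1])
    print(n,f['mtx'].tolist(),f.get('rvec'),f.get('tvec'),f.get('hand_eye'))
E
```

```text
total 12
drwxr-xr-x  3 agent agent 4096 Dec  6 19:15 .
drwxr-xr-x 23 root  root  4096 Dec  6 19:15 ..
drwxr-xr-x  2 agent agent 4096 Dec  6 19:15 pics
{'time_s': 0.0, 'joints': array([ 1.56810377e+00,  3.59369441e-01,  1.10614044e-02, -3.54511781e-04,
       -1.22407098e+00, -2.88089677e-01]), 'eef_pos': array([0.19341616, 0.64620218, 0.23037527]), 'ee_rot': array([ 3.10682225e+00, -4.55105873e-01, -1.64612183e-04]), 'grip_width': 0.08533495072245005, 'wrist_force': array([-0.2172846 , -0.54528221,  0.42580973])}
top [[424.894334791233, 0.0, 285.0451047392156], [0.0, 424.894334791233, 206.971297692309], [0.0, 0.0, 1.0]] [ 2.21774561 -2.16781263  0.04454329] [0.01346874 0.60615919 1.23622807] None
side [[460.39343636348116, 0.0, 286.5752046589839], [0.0, 460.39343636348116, 206.15129003232067], [0.0, 0.0, 1.0]] [ 2.3134173  -0.43349677  0.19110856] [-0.58945519  0.21389935  1.35713803] None
wrist [[314.52893055282476, 0.0, 281.0750651857399], [0.0, 314.52893055282476, 211.0990046030356], [0.0, 0.0, 1.0]] None None [[ 6.63969902e-04 -9.48971020e-01 -3.15362589e-01  7.97003302e-02]
 [ 9.99999443e-01  8.88809909e-04 -5.69139524e-04 -3.56317487e-04]
 [ 8.20394309e-04 -3.15362036e-01  9.48971081e-01 -1.43611886e-01]
 [ 0.00000000e+00  0.00000000e+00  0.00000000e+00  1.00000000e+00]]
```

View pics/top0.png

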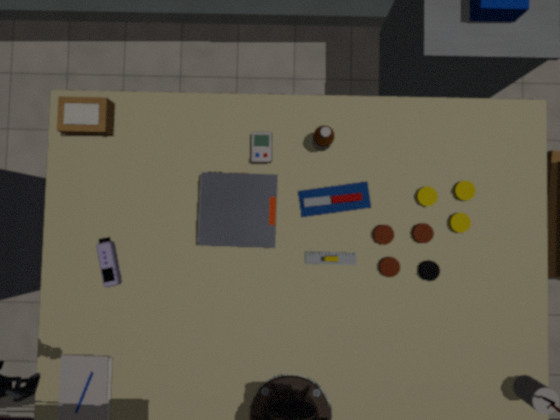

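View pics/side0.png

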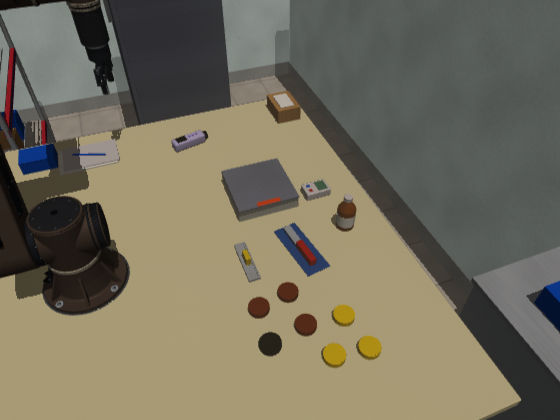

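View pics/wrist0.png

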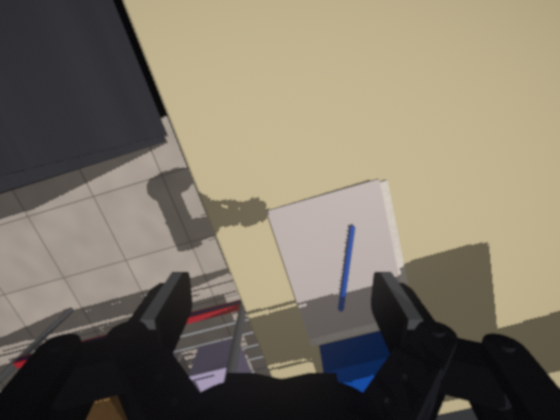

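```bash
cat > h.py <<'E'
import numpy as np, cv2, json
from scipy.spatial.transform import Rotation as R
from station import *
def cam(f, st=None):
    K=f['mtx']
    if f.get('rvec') is not None:
        Rm=R.from_rotvec(np.ravel(f['rvec'])).as_matrix(); t=np.ravel(f['tvec'])
        return K,Rm,t
    T=np.eye(4);T[:3,:3]=R.from_rotvec(st['ee_rot']).as_matrix();T[:3,3]=st['eef_pos']
    C=np.linalg.inv(T@f['hand_eye']); return K,C[:3,:3],C[:3,3]
def proj(c,p):
    K,Rm,t=c; q=(np.atleast_2d(p)@Rm.T+t)@K.T; return q[:,:2]/q[:,2:]
def unproj(c,px,z):
    K,Rm,t=c; px=np.atleast_2d(px).astype(float)
    d=np.c_[px,np.ones(len(px))]@np.linalg.inv(K).T@Rm; o=-Rm.T@t
    return o+d*((z-o[2])/d[:,2])[:,None]
def rect(c,mask,z):
    ys,xs=np.nonzero(mask); w=unproj(c,np.c_[xs,ys],z)[:,:2]
    (cx,cy),(a,b),ang=cv2.minAreaRect((w*1000).astype(np.float32))
    if a<b: a,b=b,a; ang+=90
    return np.array([cx,cy,a,b,(ang+90)%180-90]).round(1)
def shot(n):
    st=get_state(); f=grab_frame(n); return f,cam(f,st),st
def save(f,name,crop=None,k=1):
    im=f['image'][:,:,::-1]
    if crop: x0,y0,x1,y1=crop; im=im[y0:y1,x0:x1]
    if k!=1: im=cv2.resize(im,None,fx=k,fy=k,interpolation=cv2.INTER_CUBIC)
    cv2.imwrite('pics/'+name,im)
E
python3 - <<'E'
from h import *
for cn in ('top','side'):
    f,c,s=shot(cn)
    for n,z in (('cover',.055),('calibrator',.05),('mat',.003),('blade',.025),('straightedge',.008),('target',.018),('spacer_a',.018),('thermometer',.038),('bottle',.1),('logger',.03)):
        b=boxes_of(n,f); m=masks_of(n,f)
        print(cn,n,[(x['xyz'].round(3).tolist() if hasattr(x['xyz'],'round') else x['xyz'],round(x['score'],2)) for x in b][:8])
        print('    ',[(rect(c,x['mask'],z).tolist(),round(x['score'],2)) for x in m if x['mask'].sum()>5][:8])
f,c,s=shot('top'); save(f,'t1.png',(180,150,480,300),2.6)
E
```

```text
top cover [([0.5982, 0.1609, 0.055], 0.7)]
     [([594.4, 162.3, 221.5, 212.9, 89.3], 0.55), ([435.4, -383.4, 60.3, 56.2, 72.9], 0.34)]
top calibrator [([0.5937, 0.1633, 0.054], 0.73), ([0.7988, -0.0743, 0.0891], 0.28), ([0.5973, 0.1636, 0.055], 0.18)]
     [([595.1, 162.7, 222.6, 215.0, 89.2], 0.76)]
top mat [([0.6391, -0.1182, 0.005], 0.61)]
     [([635.2, -118.9, 209.8, 84.7, -82.1], 0.84), ([634.2, -114.5, 173.3, 25.0, -82.4], 0.59), ([440.6, -284.3, 61.9, 58.5, 46.0], 0.36)]
top blade [([0.6306, -0.1081, 0.0219], 0.75)]
     [([632.1, -112.4, 169.9, 23.9, -82.8], 0.93)]
top straightedge [([0.4678, -0.1063, 0.0087], 0.83), ([0.5385, -0.2606, 0.0216], 0.69), ([0.6343, -0.1127, 0.0258], 0.2)]
     [([460.3, -111.1, 147.5, 36.2, 89.8], 0.97)]
top target [([0.435, -0.3946, 0.0199], 0.75)]
     [([432.3, -396.3, 60.9, 59.9, 45.9], 0.57)]
top spacer_a [([0.6523, -0.3901, 0.0191], 0.92), ([0.6659, -0.4988, 0.0155], 0.86), ([0.5453, -0.3779, 0.0179], 0.67), ([0.4389, -0.2821, 0.0149], 0.61), ([0.5733, -0.4834, 0.0229], 0.56), ([0.5369, -0.262, 0.0213], 0.55)]
     [([540.0, -377.4, 64.3,
[... 1666 characters left out ...]
0.61), ([529.5, -267.8, 68.2, 57.1, 68.9], 0.59), ([437.1, -287.2, 67.9, 58.2, 70.2], 0.58), ([603.8, 197.4, 234.9, 219.0, 89.5], 0.36)]
side thermometer [([0.4278, 0.5265, 0.0322], 0.74)]
     [([593.1, 156.7, 270.7, 228.5, 88.5], 0.73), ([433.2, 512.8, 148.9, 78.5, 13.4], 0.58), ([623.7, -132.0, 176.7, 30.6, -83.0], 0.17)]
side bottle [([0.4353, -0.2886, 0.0199], 0.67), ([0.7952, -0.0915, 0.0692], 0.65), ([0.5888, 0.1554, 0.0536], 0.27)]
     [([785.9, -109.9, 165.7, 57.5, 59.2], 0.57)]
side logger [([0.7751, 0.0904, 0.0282], 0.92), ([0.6304, -0.1273, 0.0176], 0.6), ([0.5921, 0.1558, 0.053], 0.45)]
     [([774.8, 86.7, 102.2, 89.0, -1.4], 0.59), ([627.2, -124.1, 174.7, 34.1, -83.7], 0.49)]
```

View pics/t1.png

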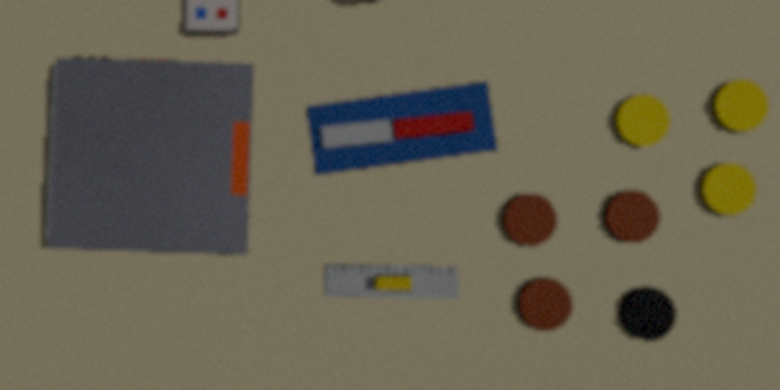

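```bash
cat >> h.py <<'E'
def go(x,y,z,a,st=None):
    """x,y,z in mm, a yaw deg of tool x with tool straight down -> turn(deg), shift(mm) in tool axes"""
    st=st or get_state(); R0=R.from_rotvec(st['ee_rot'])
    p=R0.inv().apply(np.array([x,y,z])-st['eef_pos']*1000)
    Rt=R.from_euler('z',a,degrees=True)*R.from_rotvec([np.pi,0,0])
    w=np.degrees((R0.inv()*Rt).as_rotvec())
    print('t=%.2f'%st['time_s'],'turn',w.round(1),'shift',p.round(1), 'pos',(st['eef_pos']*1000).round(1),'yaw',round(yaw(st),1),'w',round(st['grip_width']*1000,1),'F',np.round(st['wrist_force'],1))
def yaw(st):
    v=R.from_rotvec(st['ee_rot']).apply([1,0,0]); return np.degrees(np.arctan2(v[1],v[0]))
E
python3 -c "
from h import *
go(634,-128,250,-82.4)"
```

```text
t=2.30 turn [ 0.   0.  65.7] shift [644.1 615.8 -18.7] pos [193.5 646.6 231.3] yaw -16.7 w 85.5 F [ 0.1 -0.4 -0.9]
```

{"fn": "send_rows", "kwargs": {"targets": [[0,0,30,320,300,-20,0],[0,0,30,320,300,-20,0],[0,0,30,320,300,-20,0],[0,0,30,320,300,-20,0],[0,0,30,320,300,-20,0],[0,0,30,320,300,-20,0],[0,0,30,320,300,-20,0],[0,0,30,320,300,-20,0],[0,0,30,320,300,-20,0],[0,0,30,320,300,-20,0],[0,0,30,320,300,-20,0],[0,0,30,320,300,-20,0]]}}

```text
time_s: 3.3
eef_pos: [0.4155, 0.2642, 0.252]
ee_rot: [-2.882, 1.249, -0.001]
wrist_force: [-0.8, 1.0, -0.0]
grip_width: 0.0856
```

```bash
python3 -c "
from h import *
f,c,s=shot('wrist'); save(f,'w1.png')
print(s['joints'])
go(634,-128,250,-82.4)"
```

```text
[ 9.66812711e-01  3.93372048e-02 -3.47042025e-01  3.94169997e-04
 -1.18360660e+00 -2.13880984e-01]
t=3.35 turn [-0.   0.  35.5] shift [437.  109.4   1.6] pos [415.  265.7 251.8] yaw -46.9 w 85.2 F [-0.3  0.1  0.4]
```

{"fn": "send_rows", "kwargs": {"targets": [[0,0,35.5,437,109,1.6,0],[0,0,35.5,437,109,1.6,0],[0,0,35.5,437,109,1.6,0],[0,0,35.5,437,109,1.6,0],[0,0,35.5,437,109,1.6,0],[0,0,35.5,437,109,1.6,0],[0,0,35.5,437,109,1.6,0],[0,0,35.5,437,109,1.6,0],[0,0,35.5,437,109,1.6,0],[0,0,35.5,437,109,1.6,0],[0,0,35.5,437,109,1.6,0],[0,0,35.5,437,109,1.6,0]]}}

```text
time_s: 4.35
eef_pos: [0.6369, -0.1291, 0.248]
ee_rot: [2.363, -2.067, -0.001]
wrist_force: [0.6, -0.2, -1.0]
grip_width: 0.0858
```

```bash
python3 -c "
from h import *
f,c,s=shot('wrist'); save(f,'w2.png'); print(s['time_s'])
for n,z in (('blade',.029),('mat',.003)):
    print(n,[(rect(c,x['mask'],z).tolist(),round(x['score'],2)) for x in masks_of(n,f)], [(np.round(x['xyz'],4),x['score']) for x in boxes_of(n,f)])
go(634,-128,250,-82.4)"
```

```text
4.35
blade [([630.3, -112.4, 164.5, 22.7, -82.7], 0.61)] [(array([0.8063, 0.0861, 0.0279]), 0.7), (array([ 0.6342, -0.1219,  0.0294]), 0.59)]
mat [([632.9, -116.2, 210.5, 81.6, -80.3], 0.55)] [(array([ 0.6417, -0.133 ,  0.0008]), 0.64), (array([ 0.5346, -0.2609,  0.02  ]), 0.57), (array([ 0.7962, -0.084 ,  0.0896]), 0.28)]
t=4.60 turn [-0.   0.   0.3] shift [ 4.   1.2 -0.2] pos [ 634.6 -123.9  249.8] yaw -82.1 w 85.1 F [ 0.6 -0.   0.4]
```

View pics/w2.png

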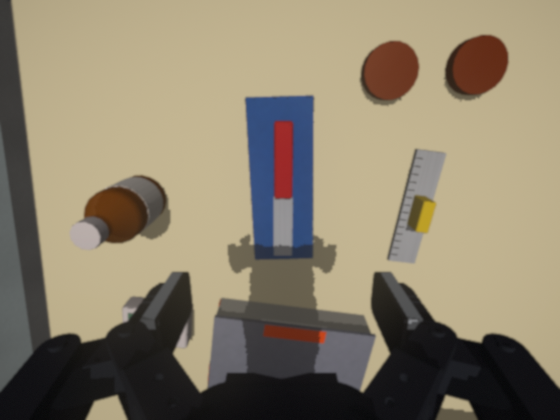

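```bash
cat >> h.py <<'E'
def hsv(f): return cv2.cvtColor(f['image'],cv2.COLOR_RGB2HSV)
def blob(m):
    n,l,s,_=cv2.connectedComponentsWithStats(m.astype(np.uint8)); 
    return [(l==i) for i in range(1,n) if s[i,4]>30]
def red(f): h=hsv(f).astype(int); return ((h[...,0]<6)|(h[...,0]>174))&(h[...,1]>190)&(h[...,2]>80)
E
python3 -c "
from h import *
for n in ('wrist','top'):
    f,c,s=shot(n)
    for b in blob(red(f)): print(n,b.sum(),rect(c,b,.029))
    h=hsv(f); m=(h[...,0]>100)&(h[...,0]<125)&(h[...,1]>150)
    for b in blob(m|red(f)): 
        if b.sum()>500: print('mat',rect(c,b,.003))
go(634,-128,250,-82.4)
"
```

```text
mat [1218.2 -607.   176.1   62.1  -88.9]
t=4.70 turn [-0.   0.   0.3] shift [4.1 1.2 0.2] pos [ 634.6 -123.8  250.2] yaw -82.1 w 85.7 F [-0.4  0.1  0.5]
```

```bash
python3 -c "
from h import *
f,c,s=shot('wrist'); h=hsv(f); print(h[160,283],h[160,265],h[220,283],h[70,390],h[330,290])
f,c,s=shot('top'); h=hsv(f); print(h[198,345],h[189,345],h[234,383],h[210,273])
"
```

```text
[  0 190 156] [110 148 126] [165   3 149] [  9 172 110] [  7 202 105]
[12 59 43] [16 75 51] [  9 194  96] [17 89 57]
```

```bash
sed -i 's/^def red.*/def red(f): h=hsv(f).astype(int); return ((h[...,0]<5)|(h[...,0]>175))\&(h[...,1]>150)\&(h[...,2]>80)/' h.py
python3 -c "
from h import *
f,c,s=shot('wrist')
for b in blob(red(f)): print(b.sum(),rect(c,b,.029))
h=hsv(f); m=(h[...,0]>104)&(h[...,0]<116)&(h[...,1]>110)
for b in blob(m): print('mat',b.sum(),rect(c,b,.003))
m=(h[...,1]<20)&(h[...,2]>120)
for b in blob(m): print('w',b.sum(),rect(c,b,.0175))
"
```

```text
1294 [ 636.1 -149.8   86.3   19.2  -82.4]
mat 6500 [ 634.2 -120.1  199.2   76.3  -80.8]
w 2269 [ 463.4 -110.1  144.4   33.7  -89.5]
w 894 [625.5 -67.2  69.1  22.1 -82. ]
w 69 [874.  -34.4  28.7  11.   -5.9]
```

```bash
python3 -c "
from h import *
go(632.7,-125,6,-82.5)"
```

```text
t=4.85 turn [-0.  -0.   0.4] shift [  0.5   2.2 244.2] pos [ 634.7 -124.2  250.2] yaw -82.1 w 85.6 F [ 0.4 -0.5  0.4]
```

{"fn": "send_rows", "kwargs": {"targets": [[0,0,0.4,0.5,2.2,40,0],[0,0,0.4,0.5,2.2,80,0],[0,0,0.4,0.5,2.2,120,0],[0,0,0.4,0.5,2.2,160,0],[0,0,0.4,0.5,2.2,190,0],[0,0,0.4,0.5,2.2,210,0],[0,0,0.4,0.5,2.2,225,0],[0,0,0.4,0.5,2.2,235,0],[0,0,0.4,0.5,2.2,241,0],[0,0,0.4,0.5,2.2,244,0],[0,0,0.4,0.5,2.2,244,0.3],[0,0,0.4,0.5,2.2,244,0.5]]}}

```text
time_s: 5.85
eef_pos: [0.6333, -0.1259, 0.0067]
ee_rot: [-2.36, 2.072, -0.002]
wrist_force: [0.3, -0.5, 0.4]
grip_width: 0.064
```

{"fn": "send_rows", "kwargs": {"targets": [[0,0,0,0,0,0,0.7],[0,0,0,0,0,0,1],[0,0,0,0,0,0,1],[0,0,0,0,0,0,1],[0,0,0,0,0,0,1],[0,0,0,0,0,0,1],[0,0,0,0,0,0,1],[0,0,0,0,0,0,1],[0,0,0,0,0,0,1],[0,0,0,0,0,0,1]]}}

```text
time_s: 6.68
eef_pos: [0.6334, -0.1259, 0.0067]
ee_rot: [-2.361, 2.072, -0.002]
wrist_force: [-0.8, 1.1, 5.8]
grip_width: 0.0209
```

```bash
python3 -c "
from h import *
f,c,s=shot('wrist'); save(f,'w3.png')
go(632.7,-125,6,-82.5)"
```

```text
t=6.73 turn [-0.1 -0.  -0. ] shift [-1.   0.5  0.7] pos [ 633.3 -125.9    6.7] yaw -82.5 w 20.8 F [-0.4 -0.4  6.2]
```

View pics/w3.png

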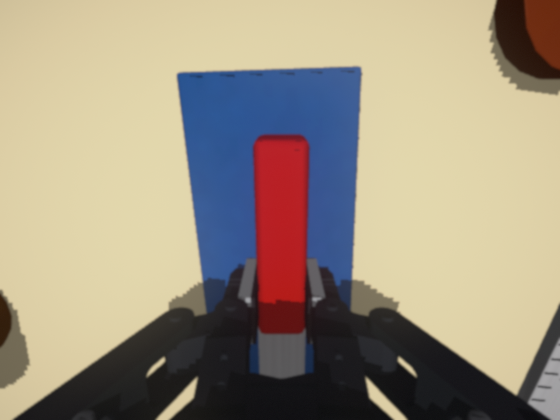

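```bash
python3 -c "
from h import *
go(593.5,-85,90,-90.7)"
```

```text
t=6.73 turn [-0.1 -0.   8.2] shift [-45.7  34.  -83.4] pos [ 633.3 -125.9    6.7] yaw -82.5 w 20.8 F [-0.4 -0.4  6.2]
```

{"fn": "send_rows", "kwargs": {"targets": [[0,0,0,0,0,-5,1],[0,0,0,0,0,-15,1],[0,0,0,0,0,-30,1],[0,0,0,0,0,-50,1],[0,0,2,-10,8,-70,1],[0,0,4,-20,16,-83,1],[0,0,6,-30,25,-83,1],[0,0,8.2,-40,32,-83,1],[0,0,8.2,-45.7,34,-83,1],[0,0,8.2,-45.7,34,-83,1],[0,0,8.2,-45.7,34,-83,1],[0,0,8.2,-45.7,34,-83,1]]}}

```text
time_s: 7.73
eef_pos: [0.5934, -0.0853, 0.0887]
ee_rot: [2.208, -2.235, 0.0]
wrist_force: [-0.2, 0.1, -1.1]
grip_width: 0.0207
```

```bash
python3 -c "
from h import *
f,c,s=shot('side'); save(f,'s2.png',(200,130,420,290),3.5)
p=s['eef_pos']; print(proj(c,p+[0,.1,.0093]), proj(c,[.593,.0535,.05]))
go(593.5,-85,90,-90.7)
f,c,s=shot('top'); save(f,'t2.png',(180,150,400,290),3.5)
print(proj(c,p+[0,.1,.0093]), proj(c,[.593,.0535,.05]))
"
```

```text
[[273.41288913 201.54447239]] [[269.41134049 204.49085456]]
t=7.78 turn [ 0. -0. -0.] shift [-0.4 -0.1 -1.5] pos [593.4 -85.4  88.5] yaw -90.7 w 21.2 F [ 0.  -1.2 -1.4]
[[289.28436212 210.05632963]] [[275.68430779 210.5971566 ]]
```

View pics/s2.png

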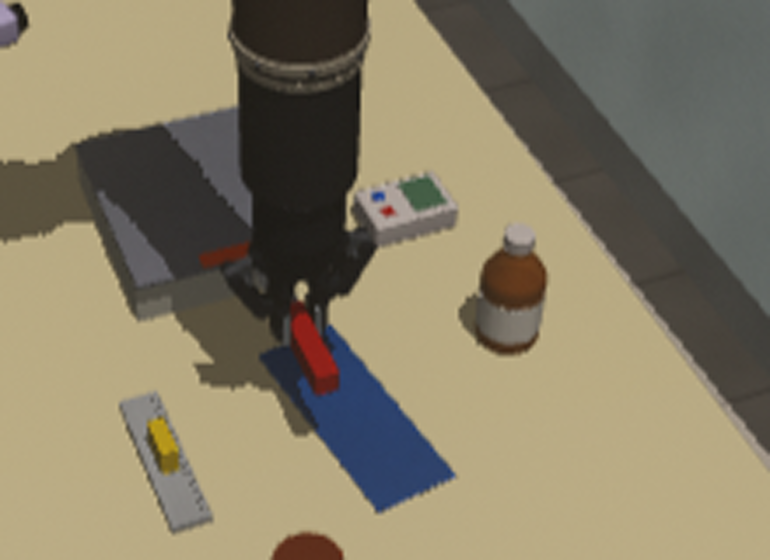

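View pics/t2.png

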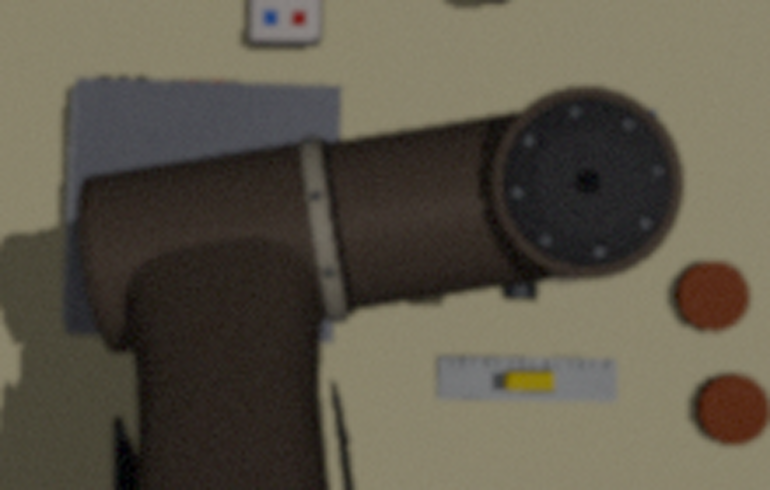

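```bash
python3 -c "
from h import *
f,c,s=shot('side'); save(f,'s3.png')
f,c,s=shot('top'); save(f,'t3.png'); print(s['joints'])
C=-c[1].T@c[2]; print(C)
"
```

```text
[ 1.82744119e-01  3.63668526e-01 -3.38370892e-01  6.74544149e-05
 -8.69254921e-01 -1.96147882e-01]
[0.54503314 0.01658753 1.26433142]
```

View pics/s3.png

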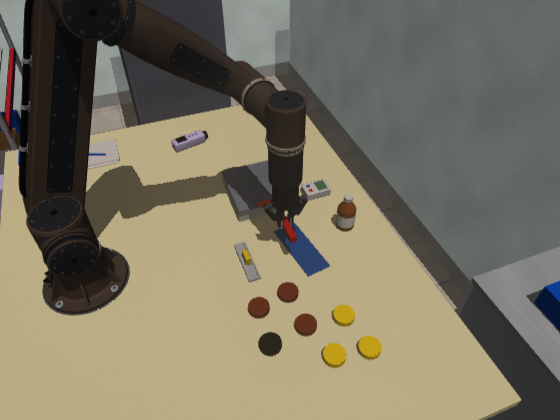

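View pics/t3.png

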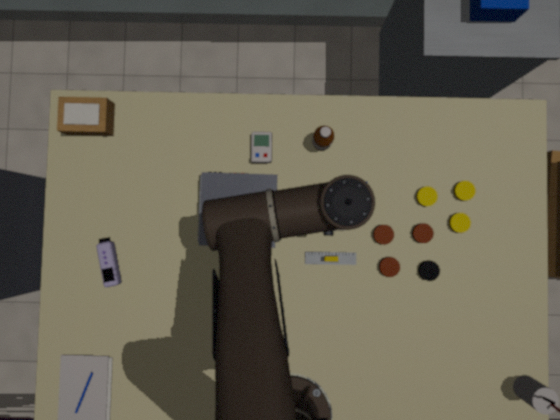

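{"fn": "send_rows", "kwargs": {"targets": [[0,0,0,0,0,20,1],[0,0,0,0,0,40,1],[0,0,0,0,0,54.5,1],[0,0,0,0,0,54.5,1],[0,0,0,-15,0,54.5,1],[0,0,0,-25,0,54.5,1],[0,0,0,-32,0,54.5,1],[0,0,0,-36,0,54.5,1],[0,0,0,-40,0,54.5,1],[0,0,0,-44,0,54.5,1],[0,0,0,-48,0,54.5,1],[0,0,0,-48,0,54.5,1]]}}

```text
time_s: 8.93
eef_pos: [0.5937, -0.0365, 0.0344]
ee_rot: [-2.207, 2.235, -0.0]
wrist_force: [0.3, -0.4, -1.1]
grip_width: 0.0207
```

```bash
python3 -c "
from h import *
f,c,s=shot('side'); save(f,'s4.png',(200,130,360,250),4)
go(593.5,-21.5,34,-90.7)
"
```

```text
t=8.98 turn [-0.  0. -0.] shift [-15.3   0.4   0.3] pos [593.7 -36.8  34.3] yaw -90.7 w 20.9 F [-0.8  0.  -1.4]
```

View pics/s4.png

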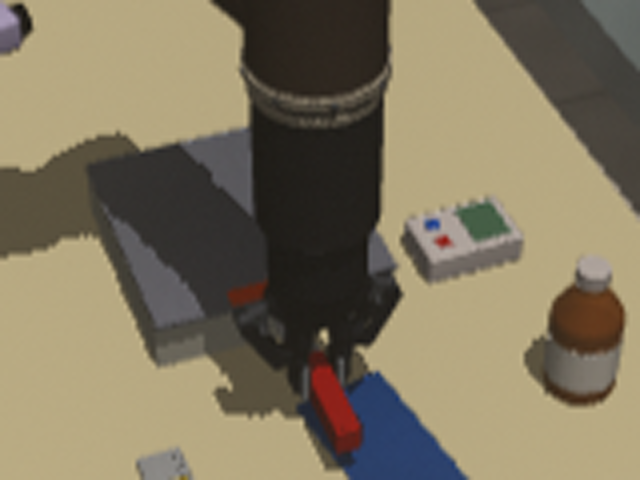

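{"fn": "send_rows", "kwargs": {"targets": [[0,0,0,-5,0,0,1],[0,0,0,-10,0,0,1],[0,0,0,-15.5,0,0,1],[0,0,0,-15.5,0,0,1],[0,0,0,-15.5,0,-4,1],[0,0,0,-15.5,0,-8,1],[0,0,0,-16,0,-13,1],[0,0,0,-16.2,0,-18,1],[0,0,0,-16.5,0,-24,1],[0,0,0,-17,0,-30,1],[0,0,0,-18.5,0,-38.5,1],[0,0,0,-18.5,0,-38.5,1]]}}

```text
time_s: 9.98
eef_pos: [0.5949, -0.0183, 0.0749]
ee_rot: [-2.206, 2.234, -0.003]
wrist_force: [-0.1, -0.8, -1.4]
grip_width: 0.0213
```

```bash
python3 -c "
from h import *
f,c,s=shot('side'); save(f,'s5.png',(200,130,360,250),4)
go(593.5,-21.5+2.9,34+38.5,-90.7); print(s['ft_torque'])
"
```

```text
t=10.03 turn [-0.1  0.  -0. ] shift [0.3 1.3 1.7] pos [594.8 -18.3  74.2] yaw -90.7 w 21.0 F [-0.1 -0.3 -2. ]
[-0.05749223  0.01384343  0.02293348]
```

View pics/s5.png

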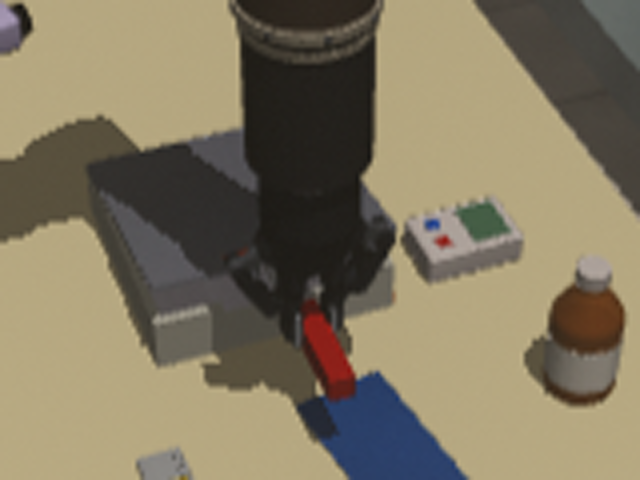

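{"fn": "send_rows", "kwargs": {"targets": [[0,0,0,-2,0,-10,1],[0,0,0,-4.6,0,-20,1],[0,0,0,-7.6,0,-29,1],[0,0,0,-11,0,-39,1],[0,0,0,-16.6,0,-51,1],[0,0,0,-23,0,-63,1],[0,0,0,-30,0,-74.5,1],[0,0,0,-38,0,-85,1],[0,0,0,-46.7,0,-95.6,1],[0,0,0,-56,0,-105,1],[0,0,0,-66,0,-114,1],[0,0,0,-66,0,-114,1]]}}

```text
time_s: 11.03
eef_pos: [0.5961, 0.0496, 0.1892]
ee_rot: [-2.206, 2.232, -0.003]
wrist_force: [1.8, -0.6, -0.7]
grip_width: 0.0206
```

```bash
python3 -c "
from h import *
f,c,s=shot('side'); save(f,'s6.png',(180,80,380,230),3.5)
print(s['joints'])
go(593.5,-21.5+69,34+153,-90.7); print(s['ft_torque'])
"
```

```text
[ 4.09717676e-01  2.61741610e-01 -2.26649044e-01  5.03103114e-04
 -1.07851868e+00 -4.21677425e-01]
t=11.08 turn [-0.1  0.1  0. ] shift [1.5 2.1 0.9] pos [595.6  49.  188. ] yaw -90.7 w 20.6 F [ 0.3  0.2 -2.1]
[ 0.03433429 -0.14262969  0.02907776]
```

View pics/s6.png

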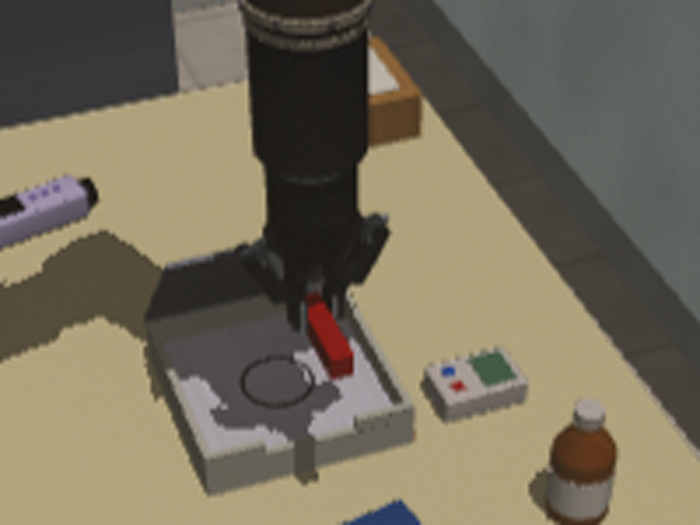

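{"fn": "send_rows", "kwargs": {"targets": [[0,0,0,-13,1,-10,1],[0,0,0,-27,2,-19,1],[0,0,0,-42,2,-27,1],[0,0,0,-58,2,-33,1],[0,0,0,-74,2,-38,1],[0,0,0,-90,2,-42,1],[0,0,0,-107,2,-44,1],[0,0,0,-118,2,-45,1],[0,0,0,-128,2,-45,1],[0,0,0,-138,2,-44,1],[0,0,0,-148,2,-43,1],[0,0,0,-148,2,-43,1]]}}

```text
time_s: 12.08
eef_pos: [0.5947, 0.1972, 0.229]
ee_rot: [2.207, -2.235, -0.001]
wrist_force: [-0.1, -0.2, -1.3]
grip_width: 0.0208
```

```bash
python3 -c "
from h import *
f,c,s=shot('side'); save(f,'s7.png',(150,50,380,220),3.4)
f,c,s=shot('top'); save(f,'t7.png',(150,130,350,280),3.5)
go(593.5,-21.5+69,34+153,-90.7); print(s['ft_torque'],s['joints'])
"
```

```text
t=12.18 turn [ 0. -0. -0.] shift [148.3  -0.8  42.3] pos [594.6 195.8 229.2] yaw -90.7 w 20.6 F [-0.5 -0.5 -2.4]
[-0.05584151 -0.03540498  0.0022531 ] [ 6.30078767e-01  2.80943206e-01 -1.04697328e-01 -2.71619726e-04
 -1.18577203e+00 -6.42491147e-01]
```

View pics/s7.png

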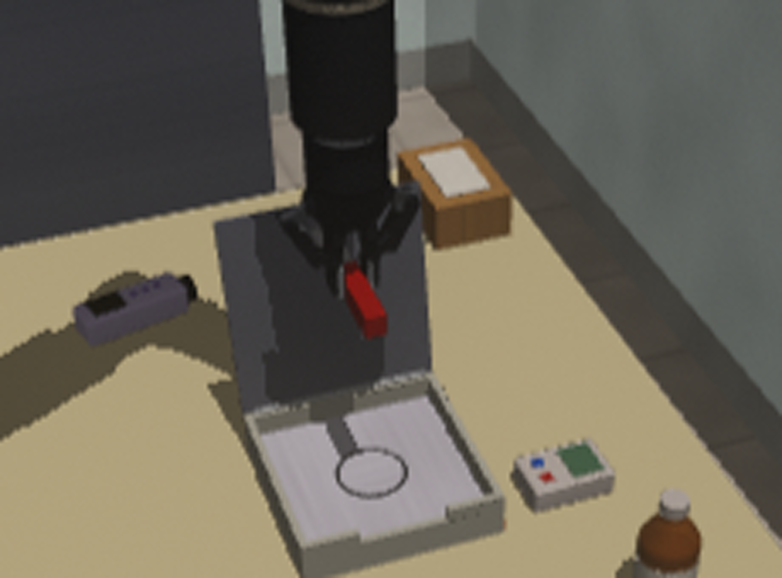

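View pics/t7.png

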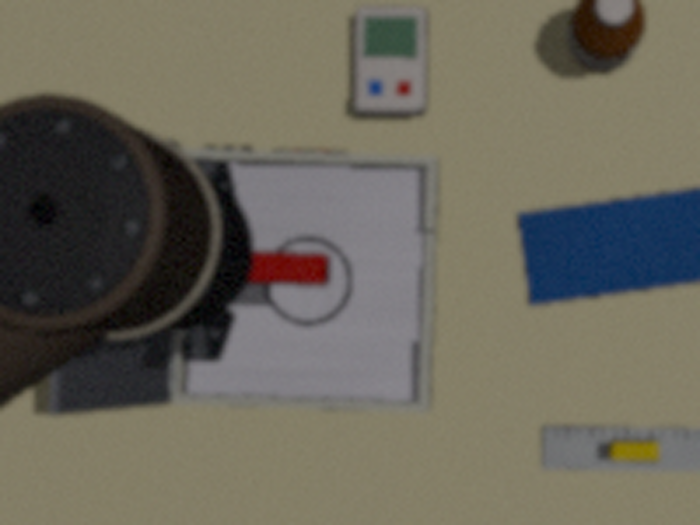

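{"fn": "send_rows", "kwargs": {"targets": [[0,0,0,15,0,0,1],[0,0,0,40,0,0,1],[0,0,0,75,0,0,1],[0,0,0,110,0,0,1],[0,0,0,150,0,0,1],[0,0,0,190,0,0,1],[0,0,0,230,0,20,1],[0,0,0,265,0,50,1],[0,0,0,290,0,80,1],[0,0,0,300,0,100,1],[0,0,0,300,0,110,1],[0,0,0,300,0,110,1]]}}

```text
time_s: 13.18
eef_pos: [0.5885, -0.1063, 0.117]
ee_rot: [2.201, -2.237, -0.005]
wrist_force: [0.2, -0.3, -1.1]
grip_width: 0.0209
```

```bash
python3 -c "
from h import *
f,c,s=shot('top'); save(f,'t8.png',(150,130,350,280),3.5)
f,c,s=shot('side'); save(f,'s8.png',(150,50,380,220),3.4)
go(636.6,-135.4,7,-81.5)
"
```

```text
t=13.28 turn [-0.  -0.  -9.3] shift [ 30.  -45.9 113.4] pos [ 591.1 -104.8  120.4] yaw -90.8 w 20.9 F [ 0.5  0.1 -0.8]
```

View pics/t8.png

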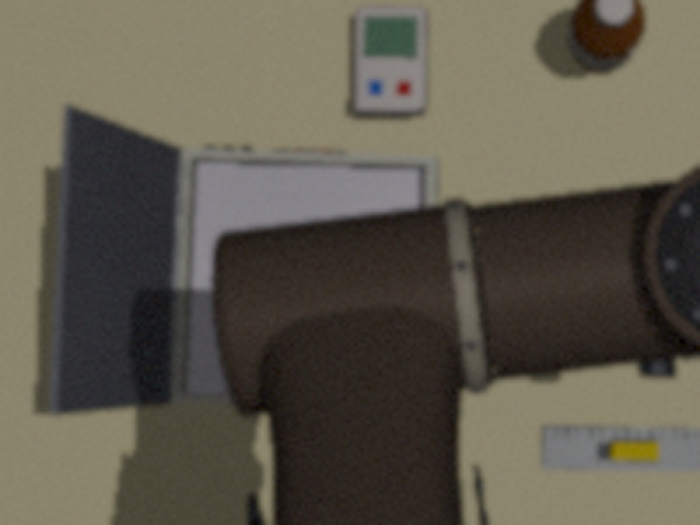

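View pics/s8.png

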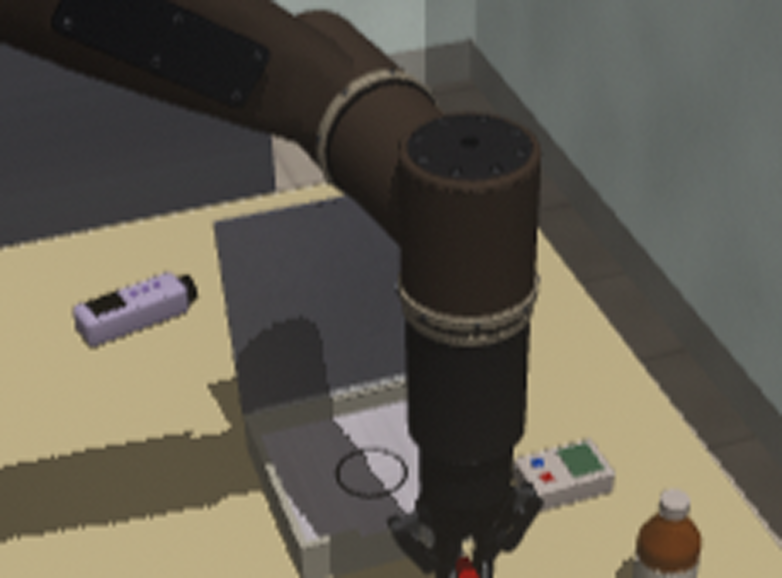

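```bash
python3 -c "
from h import *
f,c,s=shot('top')
print(unproj(c,[[169.1,160.3],[164.9,247.4]],.265)); print(unproj(c,[[201.5,172],[200,244]],.05))
"
```

```text
[[0.69815756 0.30266897 0.265     ]
 [0.49212568 0.30508614 0.265     ]]
[[0.69926894 0.26959736 0.05      ]
 [0.49274406 0.26716433 0.05      ]]
```

{"fn": "send_rows", "kwargs": {"targets": [[0,0,-3,10,-15,10,1],[0,0,-6,20,-30,30,1],[0,0,-9.3,30,-46,50,1],[0,0,-9.3,30,-46,75,1],[0,0,-9.3,30,-46,90,1],[0,0,-9.3,30,-46,98,1],[0,0,-9.3,30,-46,98,1],[0,0,-9.3,30,-46,98,1],[0,0,-9.3,30,-46,98,1]]}}

```text
time_s: 14.08
eef_pos: [0.6377, -0.1346, 0.0237]
ee_rot: [-2.38, 2.047, -0.004]
wrist_force: [0.5, 0.6, -1.8]
grip_width: 0.0207
```

```bash
python3 -c "
from h import *
go(636.6,-135.4,7,-81.5)
"
```

```text
t=14.08 turn [-0.2 -0.   0.1] shift [ 0.6  1.2 16.7] pos [ 637.7 -134.6   23.7] yaw -81.4 w 20.7 F [ 0.5  0.6 -1.8]
```

{"fn": "send_rows", "kwargs": {"targets": [[0,0,0,0.5,1,8,1],[0,0,0,0.5,1,12,1],[0,0,0,0.5,1,15,1],[0,0,0,0.5,1,16.5,1],[0,0,0,0.5,1,16.5,1],[0,0,0,0.5,1,16.5,1]]}}

```text
time_s: 14.58
eef_pos: [0.6353, -0.1357, 0.0066]
ee_rot: [2.381, -2.049, 0.0]
wrist_force: [-5.4, 2.9, 11.8]
grip_width: 0.0205
```

{"fn": "send_rows", "kwargs": {"targets": [[0,0,0,0,0,0,0.8],[0,0,0,0,0,0,0.6],[0,0,0,0,0,0,0.4],[0,0,0,0,0,0,0.2],[0,0,0,0,0,0,0],[0,0,0,0,0,0,0],[0,0,0,0,0,-10,0],[0,0,0,0,0,-30,0],[0,0,0,0,0,-60,0],[0,0,0,0,0,-100,0],[0,0,0,0,0,-140,0],[0,0,0,0,0,-180,0]]}}

```text
time_s: 15.58
eef_pos: [0.635, -0.1359, 0.1878]
ee_rot: [2.381, -2.05, 0.0]
wrist_force: [0.9, 0.7, -0.2]
grip_width: 0.0854
```

{"fn": "send_rows", "kwargs": {"targets": [[0,0,0,0,0,-40,0],[0,0,0,0,0,-60,0],[0,0,0,0,0,-60,0],[0,0,0,0,0,-60,0]]}}

```text
time_s: 15.92
eef_pos: [0.636, -0.1357, 0.2479]
ee_rot: [-2.378, 2.048, -0.004]
wrist_force: [-0.7, 0.2, -1.1]
grip_width: 0.0855
```

```bash
cat >> h.py <<'E'
def brown(f):
    h=hsv(f).astype(int); return (h[...,0]>=4)&(h[...,0]<14)&(h[...,1]>140)&(h[...,2]>50)
E
python3 -c "
from h import *
f,c,s=shot('wrist'); save(f,'w9.png')
for b in blob(red(f)): print(b.sum(),rect(c,b,.029))
h=hsv(f); m=(h[...,0]>104)&(h[...,0]<116)&(h[...,1]>110)
for b in blob(m): print('mat',b.sum(),rect(c,b,.003))
m=(h[...,1]<20)&(h[...,2]>120)
for b in blob(m): print('w',b.sum(),rect(c,b,.0175))
for b in blob(brown(f)): print('br',b.sum(),rect(c,b,.018))
f,c,s=shot('top')
for b in blob(brown(f)): print('br',b.sum(),rect(c,b,.018))
go(600,-300,250,-90)
"
```

```text
1277 [ 638.7 -160.    87.1   18.6  -80.9]
mat 5885 [ 635.3 -126.5  186.1   76.1  -80.7]
w 2193 [ 463.5 -110.4  144.5   33.7  -89.7]
w 870 [625.5 -78.   67.5  22.1 -81.3]
w 1448 [666.3 148.  104.7  49.5 -89. ]
w 1339 [522.5 126.   79.5  62.9  87.5]
br 2501 [ 439.2 -279.4   59.1   56.6   26.2]
br 2365 [ 533.2 -260.9   57.    56.7  -73.7]
br 1122 [830.3 -56.   63.1  62.9 -50.9]
br 293 [ 540.  -375.9   55.5   49.6  -88.7]
br 286 [ 531.5 -259.4   55.5   49.6  -88.7]
br 290 [ 438.9 -278.    55.3   49.2  -88.7]
t=16.02 turn [0.1 0.  8.5] shift [157.4  58.8  -5.3] pos [ 634.8 -135.7  244.8] yaw -81.5 w 85.3 F [ 0.8 -0.5 -1.1]
```

View pics/w9.png

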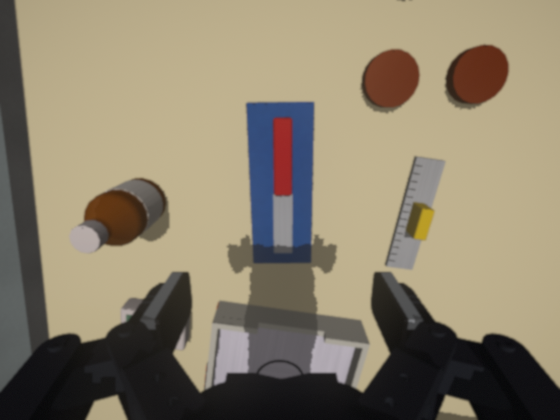

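```bash
python3 -c "
from h import *
go(534,-261,130,-128)
"
```

```text
t=16.02 turn [ 0.1  0.  46.5] shift [109.1 118.1 114.8] pos [ 634.8 -135.7  244.8] yaw -81.5 w 85.3 F [ 0.8 -0.5 -1.1]
```

{"fn": "send_rows", "kwargs": {"targets": [[0,0,10,30,30,10,0],[0,0,20,60,60,30,0],[0,0,30,85,90,60,0],[0,0,40,109,118,90,0],[0,0,46.5,109,118,115,0],[0,0,46.5,109,118,115,0],[0,0,46.5,109,118,115,0],[0,0,46.5,109,118,115,0],[0,0,46.5,109,118,115,0],[0,0,46.5,109,118,115,0]]}}

```text
time_s: 16.85
eef_pos: [0.5348, -0.2609, 0.1298]
ee_rot: [1.382, -2.821, -0.001]
wrist_force: [0.8, -0.1, 0.5]
grip_width: 0.0852
```

```bash
python3 -c "
from h import *
f,c,s=shot('wrist'); save(f,'w10.png')
for b in blob(brown(f)): print('br',b.sum(),rect(c,b,.018))
f,c,s=shot('top'); save(f,'t10.png')
h=hsv(f); save(f,'t10c.png',(180,150,300,270),5)
go(534,-261,-3,-128)
"
```

```text
br 4990 [ 538.2 -375.9   59.2   57.4  -68.1]
br 4579 [ 438.1 -280.1   57.6   57.4  -83.2]
br 3518 [ 531.3 -261.8   57.7   57.5   27.9]
t=16.95 turn [-0.   0.   0.2] shift [  0.8   0.8 133.2] pos [ 535.1 -260.8  130.2] yaw -127.8 w 85.6 F [ 1.1 -0.2  0.1]
```

View pics/w10.png

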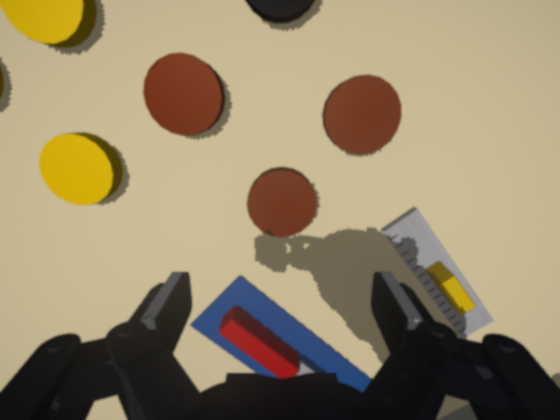

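View pics/t10c.png

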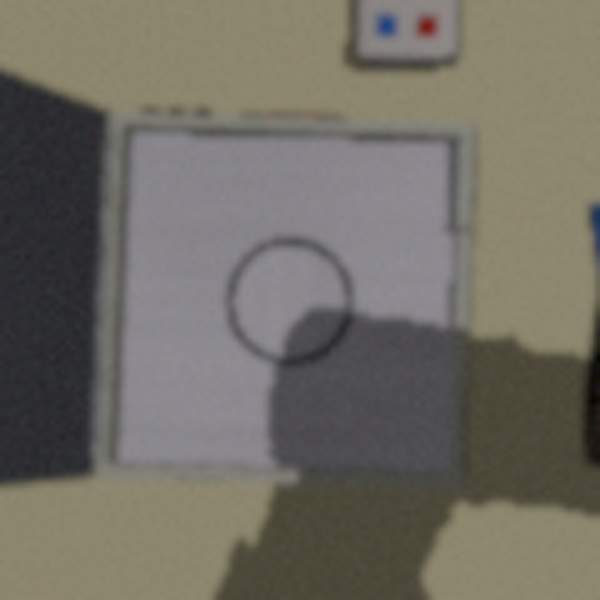

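```bash
python3 -c "
from h import *
f,c,s=shot('top')
print(unproj(c,[238.0-.1,210.1-.1],.025))
g=f['image'].min(2).astype(float)
P=np.array([[107,113],[475,125],[467,485],[95,475]])/5+[180,150]-.4
w=unproj(c,P,.05)*1000; print(w.round(1), w.mean(0))
for i,j in((1,0),(2,3),(3,0),(2,1)): d=w[j]-w[i]; print(np.degrees(np.arctan2(d[1],d[0])).round(2),np.hypot(*d[:2]).round(1))
"
```

```text
[[0.59323204 0.16469052 0.025     ]]
[[698.7 271.   50. ]
 [696.4  59.1  50. ]
 [490.2  58.7  50. ]
 [490.9 271.1  50. ]] [594.04797598 164.97727608  50.        ]
89.39 211.9
89.8 212.4
-0.02 207.7
0.12 206.2
```

{"fn": "send_rows", "kwargs": {"targets": [[0,0,0,2,0,40,0],[0,0,0,2,0,75,0],[0,0,0,2,0,100,0],[0,0,0,2,0,118,0],[0,0,0,2,0,128,0],[0,0,0,2,0,131,0],[0,0,0,2,0,132,0],[0,0,0,2,0,132,0.3],[0,0,0,2,0,132,0.6],[0,0,0,2,0,132,1],[0,0,0,2,0,132,1],[0,0,0,2,0,132,1]]}}

```text
time_s: 18.0
eef_pos: [0.5347, -0.2628, 0.0002]
ee_rot: [-1.378, 2.821, -0.003]
wrist_force: [-1.8, 0.9, 5.7]
grip_width: 0.0579
```

{"fn": "send_rows", "kwargs": {"targets": [[0,0,0,0,0,0,1],[0,0,0,0,0,0,1],[0,0,0,0,0,0,1],[0,0,0,0,0,0,1]]}}

```text
time_s: 18.33
eef_pos: [0.5347, -0.2628, 0.0002]
ee_rot: [-1.378, 2.821, -0.003]
wrist_force: [-0.1, 1.1, 6.0]
grip_width: 0.0577
```

```bash
python3 -c "
from h import *
f,c,s=shot('wrist'); save(f,'w11.png')
go(534,-261,-3,-128)
"
```

```text
t=18.38 turn [-0.1  0.1  0.1] shift [-1.   1.7  3.2] pos [ 5.347e+02 -2.628e+02  2.000e-01] yaw -127.9 w 58.2 F [-1.7  1.2  5.7]
```

View pics/w11.png

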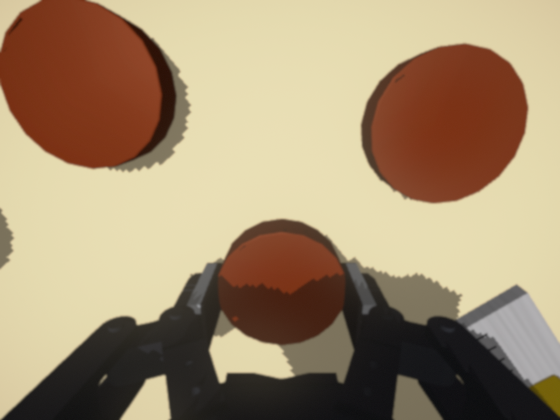

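```bash
cat >> h.py <<'E'
def tool_xy(c,st,px,z):
    w=unproj(c,px,z); return (R.from_rotvec(st['ee_rot']).inv().apply(w-st['eef_pos'])*1000).round(1)
E
python3 -c "
from h import *
f,c,s=shot('wrist')
print(tool_xy(c,s,[[282,233],[282,344],[218,290],[347,290]],.018))
go(594,165,120,-90)
"
```

```text
[[ 29.6   2.  -17.8]
 [-29.4   2.1 -17.8]
 [  1.1 -27.4 -17.7]
 [  1.3  32.  -17.9]]
t=18.43 turn [ -0.2   0.  -37.9] shift [-374.   215.9 -119.9] pos [ 5.347e+02 -2.628e+02  2.000e-01] yaw -127.9 w 57.9 F [-1.7  1.4  5.8]
```

{"fn": "send_rows", "kwargs": {"targets": [[0,0,0,0,0,-10,1],[0,0,0,0,0,-30,1],[0,0,0,0,0,-60,1],[0,0,0,-20,10,-90,1],[0,0,-5,-50,28,-120,1],[0,0,-10,-85,48,-120,1],[0,0,-15,-120,68,-120,1],[0,0,-20,-155,89,-120,1],[0,0,-25,-190,109,-120,1],[0,0,-30,-225,130,-120,1],[0,0,-35,-260,150,-120,1],[0,0,-37.9,-295,170,-120,1]]}}

```text
time_s: 19.43
eef_pos: [0.5812, 0.0767, 0.12]
ee_rot: [-2.224, 2.216, -0.001]
wrist_force: [0.7, 0.1, -0.9]
grip_width: 0.0577
```

```bash
python3 -c "
from h import *
go(593.6,165,120,-90)
"
```

```text
t=19.43 turn [-0.1  0.1  0.2] shift [-88.3 -12.8   0.1] pos [581.2  76.7 120. ] yaw -89.8 w 57.7 F [ 0.7  0.1 -0.9]
```

{"fn": "send_rows", "kwargs": {"targets": [[0,0,0,-25,0,0,1],[0,0,0,-50,0,0,1],[0,0,0,-65,0,0,1],[0,0,0,-70,0,0,1],[0,0,0,-70,0,0,1],[0,0,0,-70,0,0,1],[0,0,0,-70,0,0,1]]}}

```text
time_s: 20.02
eef_pos: [0.5811, 0.1434, 0.1185]
ee_rot: [2.219, -2.224, -0.0]
wrist_force: [-0.3, 0.4, -1.2]
grip_width: 0.0577
```

```bash
python3 -c "
from h import *
f,c,s=shot('wrist'); save(f,'w12.png')
go(593.6,165,26,-90)
"
```

```text
t=20.07 turn [ 0.  -0.  -0.1] shift [-21.7 -12.5  92.4] pos [581.1 143.3 118.4] yaw -90.1 w 57.8 F [-0.5 -0.6 -0.7]
```

View pics/w12.png

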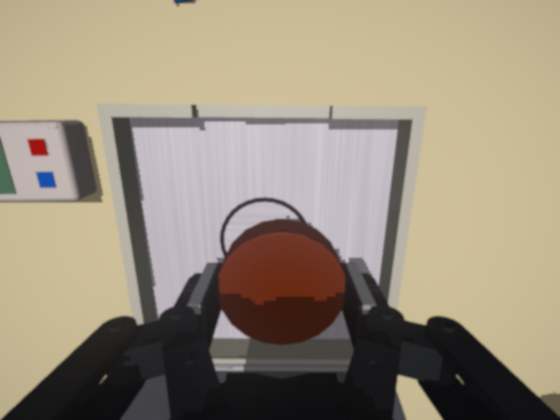

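```bash
python3 -c "
from h import *
from scipy.optimize import least_squares
f,c,s=shot('wrist')
g=f['image'].max(2)
m=np.zeros_like(g,bool); m[190:262,212:318]=g[190:262,212:318]<75
ys,xs=np.nonzero(m); w=unproj(c,np.c_[xs,ys],.025)[:,:2]*1000
o=np.array([593.5,165]);
for _ in range(4):
    d=np.hypot(*(w-o).T); k=abs(d-36.5)<8
    o=least_squares(lambda q:np.hypot(*(w[k]-q).T)-36.5,o,loss='soft_l1').x; print(k.sum(),o.round(1),np.std(np.hypot(*(w[k]-o).T)).round(2))
w=unproj(c,[[98,105],[425,107]],.05)*1000; d=w[0]-w[1]; print(w.round(1),np.degrees(np.arctan2(d[1],d[0])))
"
```

```text
414 [592.8 169.2] 2.84
427 [592.9 169.3] 3.03
429 [593.  169.3] 3.06
430 [593.  169.3] 3.08
[[696.7  61.9  50. ]
 [487.6  63.5  50. ]] -0.43282637523315093
```

```bash
python3 -c "
from h import *
from scipy.optimize import least_squares
f,c,s=shot('wrist'); save(f,'w13.png',(205,185,325,275),6)
g=f['image'].max(2).astype(int); 
m=np.zeros_like(g,bool); m[192:222,212:318]=g[192:222,212:318]<90
m[222:262,212:232]=g[222:262,212:232]<90
ys,xs=np.nonzero(m); w=unproj(c,np.c_[xs,ys],.025)[:,:2]*1000
o=np.array([593.5,165]);
q=least_squares(lambda q:np.hypot(*(w-q[:2]).T)-q[2],[593,165,36],loss='soft_l1').x; print(len(w),q.round(1))
r=np.hypot(*(w-q[:2]).T); print(r.min(),r.max(),r.std())
"
```

```text
381 [594.  166.9  34.5]
17.9470110692503 39.651325966842975 3.778084195681976
```

View pics/w13.png

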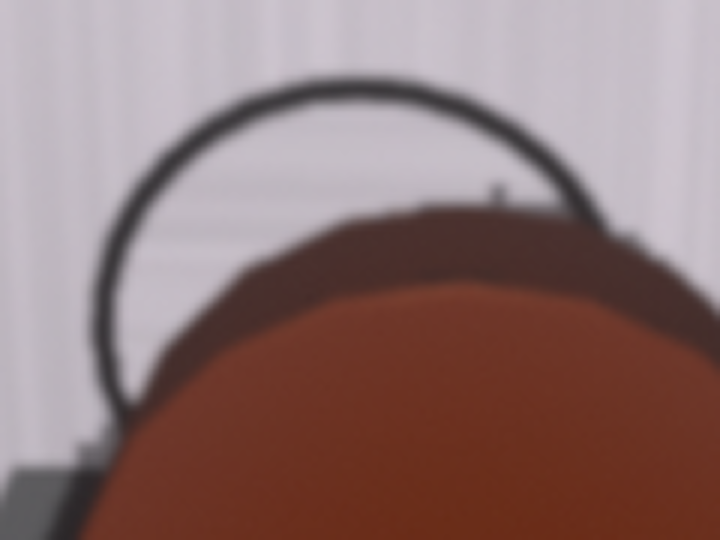

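```bash
python3 -c "
from h import *
from scipy.optimize import least_squares
f,c,s=shot('wrist')
P=np.array([[103,325],[120,230],[170,160],[250,105],[355,88],[450,100],[520,135],[575,180],[597,220]])/6+[205,185]-.4
w=unproj(c,P,.025)[:,:2]*1000
q=least_squares(lambda q:np.hypot(*(w-q[:2]).T)-q[2],[593,165,36]).x; print(q.round(1), (np.hypot(*(w-q[:2]).T)-q[2]).round(2))
q=least_squares(lambda q:np.hypot(*(w-q[:2]).T)-36.2,[593,165]).x; print(q.round(1))
go(593.6,166,26,-90)
"
```

```text
[592.9 167.7  35.9] [-0.22  0.19  0.08  0.27 -0.42 -0.08 -0.09  0.44 -0.17]
[592.8 168.1]
t=20.22 turn [ 0.  -0.  -0.1] shift [-22.5 -12.3  92.3] pos [581.2 143.6 118.3] yaw -90.1 w 57.5 F [-0.1  0.  -0.8]
```

{"fn": "send_rows", "kwargs": {"targets": [[0,0,0,-10,-5,10,1],[0,0,0,-20,-10,25,1],[0,0,0,-22.7,-12.4,45,1],[0,0,0,-22.7,-12.4,65,1],[0,0,0,-22.7,-12.4,78,1],[0,0,0,-22.7,-12.4,86,1],[0,0,0,-22.7,-12.4,90,1],[0,0,0,-22.7,-12.4,92,1],[0,0,0,-22.7,-12.4,92,1],[0,0,0,-22.7,-12.4,92,1]]}}

```text
time_s: 21.05
eef_pos: [0.5941, 0.1674, 0.0269]
ee_rot: [-2.22, 2.222, -0.001]
wrist_force: [-0.6, -0.1, -0.7]
grip_width: 0.0573
```

```bash
python3 -c "
from h import *
go(593.8,166.3,26,-90)
"
```

```text
t=21.05 turn [-0.1  0.  -0.1] shift [1.1 0.3 0.9] pos [594.1 167.4  26.9] yaw -90.1 w 57.3 F [-0.6 -0.1 -0.7]
```

Not yet in contact; lower 2 mm and release.

{"fn": "send_rows", "kwargs": {"targets": [[0,0,0,1,0,1,1],[0,0,0,1,0,2,1],[0,0,0,1,0,2,1],[0,0,0,1,0,2,0.8],[0,0,0,1,0,2,0.6],[0,0,0,1,0,2,0.3],[0,0,0,1,0,2,0],[0,0,0,1,0,2,0],[0,0,0,1,0,-10,0],[0,0,0,1,0,-35,0],[0,0,0,1,0,-65,0],[0,0,0,1,0,-95,0]]}}

```text
time_s: 22.05
eef_pos: [0.5932, 0.1659, 0.1226]
ee_rot: [2.219, -2.222, -0.0]
wrist_force: [0.2, 0.7, -0.1]
grip_width: 0.0855
```

{"fn": "send_rows", "kwargs": {"targets": [[0,0,0,40,0,-30,0],[0,0,0,80,0,-50,0],[0,0,0,120,0,-60,0],[0,0,0,120,0,-60,0],[0,0,0,120,0,-60,0],[0,0,0,120,0,-60,0]]}}

```text
time_s: 22.55
eef_pos: [0.5935, 0.0455, 0.1822]
ee_rot: [-2.217, 2.224, -0.001]
wrist_force: [-1.1, 0.1, -0.0]
grip_width: 0.0853
```

```bash
python3 -c "
from h import *
f,c,s=shot('wrist'); save(f,'w14.png')
for b in blob(brown(f)): print('br',b.sum(),rect(c,b,.043))
go(441,-280,120,-90)
"
```

```text
br 128 [811.  -89.2  28.9   9.6  79.2]
br 144 [817.5 -69.1  26.6   9.3  38.6]
t=22.60 turn [-0.   0.  -0.1] shift [326.5 151.9  61.4] pos [593.4  46.2 181.6] yaw -90.1 w 85.5 F [-0.1  1.7 -0.3]
```

View pics/w14.png

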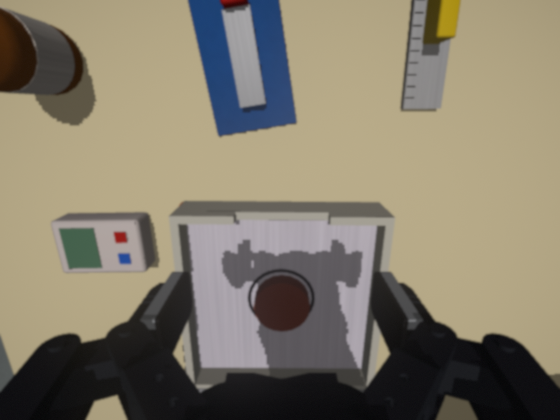

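{"fn": "send_rows", "kwargs": {"targets": [[0,0,0,326,152,0,0],[0,0,0,326,152,0,0],[0,0,0,326,152,0,0],[0,0,0,326,152,0,0],[0,0,0,326,152,0,0],[0,0,0,326,152,0,0],[0,0,0,326,152,0,0],[0,0,0,326,152,30,0],[0,0,0,326,152,61,0],[0,0,0,326,152,61,0],[0,0,0,326,152,61,0],[0,0,0,326,152,61,0]]}}

```text
time_s: 23.6
eef_pos: [0.4413, -0.2792, 0.1197]
ee_rot: [2.22, -2.221, -0.002]
wrist_force: [-0.0, 0.3, 1.2]
grip_width: 0.0854
```

```bash
python3 -c "
from h import *
f,c,s=shot('wrist'); save(f,'w15.png')
for b in blob(brown(f)): print('br',b.sum(),rect(c,b,.018))
f,c,s=shot('top'); save(f,'t15.png',(180,150,300,270),5)
h=hsv(f); m=np.zeros(h.shape[:2],bool); m[190:230,215:260]=(h[190:230,215:260,1]>100)&(h[190:230,215:260,0]<20)
for b in blob(m): print('disc',b.sum(),rect(c,b,.043))
go(441,-280,2,-90)
"
```

```text
br 5654 [ 538.1 -376.4   59.    57.5   -0. ]
br 3741 [ 437.9 -280.7   57.6   56.8   90. ]
disc 310 [591.  166.5  54.8  54.8   1.6]
t=23.70 turn [-0.1 -0.   0. ] shift [  1.    1.8 119.2] pos [ 442.7 -278.9  121.2] yaw -90.0 w 85.5 F [0.7 0.2 1. ]
```

View pics/t15.png

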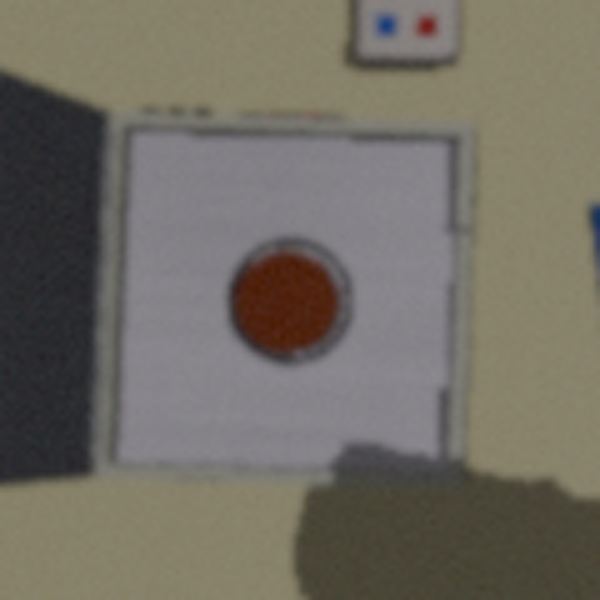

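View pics/w15.png

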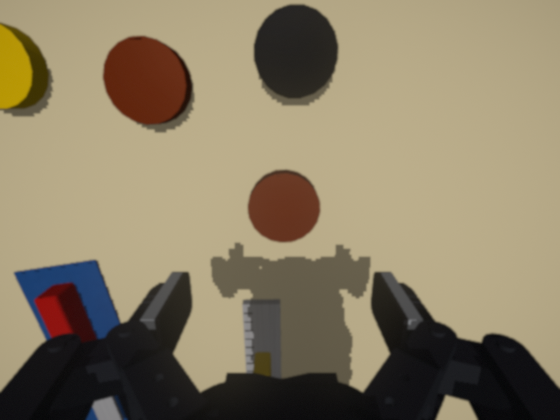

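{"fn": "send_rows", "kwargs": {"targets": [[0,0,0,1.5,2.5,40,0],[0,0,0,1.5,2.5,75,0],[0,0,0,1.5,2.5,95,0],[0,0,0,1.5,2.5,108,0],[0,0,0,1.5,2.5,115,0],[0,0,0,1.5,2.5,119,0],[0,0,0,1.5,2.5,119,0],[0,0,0,1.5,2.5,119,0.5],[0,0,0,1.5,2.5,119,1],[0,0,0,1.5,2.5,119,1],[0,0,0,1.5,2.5,119,1],[0,0,0,1.5,2.5,119,1]]}}

```text
time_s: 24.7
eef_pos: [0.4396, -0.2812, 0.003]
ee_rot: [-2.22, 2.221, -0.003]
wrist_force: [-0.2, 3.6, 10.5]
grip_width: 0.0577
```

{"fn": "send_rows", "kwargs": {"targets": [[0,0,0,0,0,0,1],[0,0,0,0,0,0,1],[0,0,0,0,0,0,1],[0,0,0,0,0,0,1]]}}

```text
time_s: 25.03
eef_pos: [0.4396, -0.2813, 0.003]
ee_rot: [-2.22, 2.221, -0.003]
wrist_force: [-2.1, 3.8, 10.8]
grip_width: 0.0576
```

```bash
python3 -c "
from h import *
f,c,s=shot('wrist'); save(f,'w16.png',(180,190,400,380),3)
g=brown(f); ys=np.nonzero(g[:,282])[0]; print(ys.min(),ys.max())
go(594,165,125,-90)
"
```

```text
227 340
t=25.08 turn [-0.1 -0.  -0. ] shift [-446.3 -154.4 -121.9] pos [ 439.6 -281.2    3. ] yaw -90.0 w 58.0 F [-1.7  3.1  9.9]
```

View pics/w16.png

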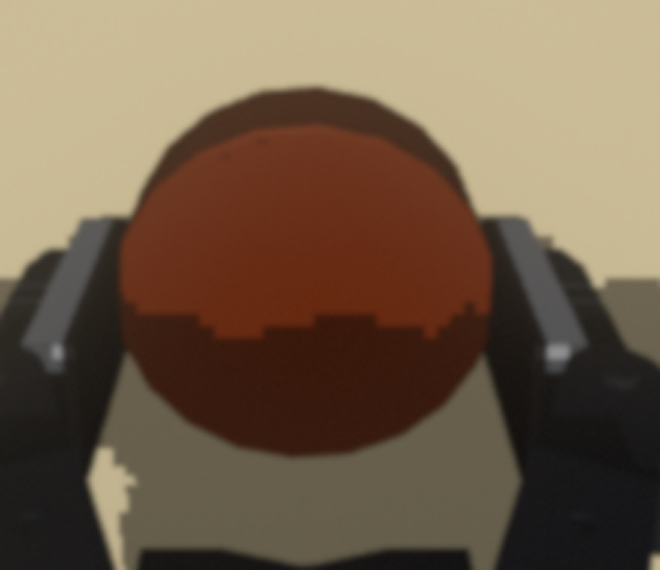

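```bash
python3 -c "
from h import *
f,c,s=shot('wrist')
print(tool_xy(c,s,[[283,231.3],[283,341.7],[219.7,282],[344,282]],.018))
"
```

```text
[[ 28.2   2.2 -15. ]
 [-31.3   2.4 -15.1]
 [  2.7 -27.2 -15. ]
 [  2.8  30.7 -15.1]]
```

{"fn": "send_rows", "kwargs": {"targets": [[0,0,0,0,0,-10,1],[0,0,0,0,0,-30,1],[0,0,0,0,0,-65,1],[0,0,0,-20,-7,-95,1],[0,0,0,-55,-19,-122,1],[0,0,0,-92,-32,-122,1],[0,0,0,-130,-45,-122,1],[0,0,0,-168,-58,-122,1],[0,0,0,-206,-71,-122,1],[0,0,0,-244,-84,-122,1],[0,0,0,-282,-97,-122,1],[0,0,0,-320,-110,-122,1]]}}

```text
time_s: 26.13
eef_pos: [0.5492, 0.0407, 0.1246]
ee_rot: [-2.219, 2.222, -0.001]
wrist_force: [0.4, -0.0, -1.6]
grip_width: 0.0572
```

{"fn": "send_rows", "kwargs": {"targets": [[0,0,0,-38,-13,0,1],[0,0,0,-76,-26,0,1],[0,0,0,-105,-36,0,1],[0,0,0,-120,-42,0,1],[0,0,0,-126,-44,0,1],[0,0,0,-126,-44,0,1],[0,0,0,-126,-44,0,1],[0,0,0,-126,-44,0,1]]}}

```text
time_s: 26.8
eef_pos: [0.5925, 0.1634, 0.1235]
ee_rot: [2.219, -2.224, -0.0]
wrist_force: [1.0, -0.4, -1.6]
grip_width: 0.0576
```

```bash
python3 -c "
from h import *
f,c,s=shot('wrist'); save(f,'w17.png')
go(594,165.3,45,-90)
"
```

```text
t=26.85 turn [ 0.   0.  -0.1] shift [-2.  -1.4 78.5] pos [592.7 163.3 123.5] yaw -90.1 w 57.7 F [-0.7 -0.  -1.8]
```

View pics/w17.png

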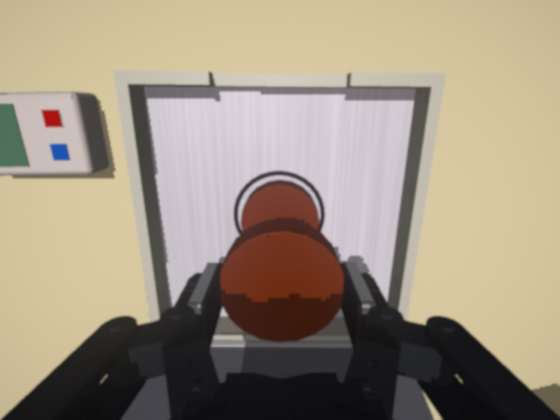

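{"fn": "send_rows", "kwargs": {"targets": [[0,0,0,-0.7,-1,15,1],[0,0,0,-0.7,-1,35,1],[0,0,0,-0.7,-1,52,1],[0,0,0,-0.7,-1,64,1],[0,0,0,-0.7,-1,71,1],[0,0,0,-0.7,-1,75,1],[0,0,0,-0.7,-1,76,1],[0,0,0,-0.7,-1,76,1],[0,0,0,-0.7,-1,76,1]]}}

```text
time_s: 27.6
eef_pos: [0.5946, 0.1656, 0.048]
ee_rot: [-2.22, 2.222, -0.001]
wrist_force: [-0.1, -0.0, -1.1]
grip_width: 0.0575
```

```bash
python3 -c "
from h import *
go(593.6,164,46,-90)
"
```

```text
t=27.60 turn [-0.1  0.  -0.1] shift [1.6 1.  2. ] pos [594.6 165.6  48. ] yaw -90.1 w 57.5 F [-0.1 -0.  -1.1]
```

{"fn": "send_rows", "kwargs": {"targets": [[0,0,0,1.2,0.7,1,1],[0,0,0,1.2,0.7,2,1],[0,0,0,1.2,0.7,2,1],[0,0,0,1.2,0.7,2,0.8],[0,0,0,1.2,0.7,2,0.6],[0,0,0,1.2,0.7,2,0.3],[0,0,0,1.2,0.7,2,0],[0,0,0,1.2,0.7,2,0],[0,0,0,1.2,0.7,-10,0],[0,0,0,1.2,0.7,-35,0],[0,0,0,1.2,0.7,-65,0],[0,0,0,1.2,0.7,-95,0]]}}

```text
time_s: 28.6
eef_pos: [0.5931, 0.164, 0.1437]
ee_rot: [2.22, -2.222, -0.0]
wrist_force: [1.1, -0.2, 0.9]
grip_width: 0.0855
```

```bash
python3 -c "
from h import *
go(540,-376.5,130,-90)
"
```

```text
t=28.60 turn [ 0.  -0.  -0.1] shift [540.5  52.6  14.1] pos [593.1 164.  143.7] yaw -90.1 w 85.5 F [ 1.1 -0.2  0.9]
```

{"fn": "send_rows", "kwargs": {"targets": [[0,0,0,540,53,-5,0],[0,0,0,540,53,-5,0],[0,0,0,540,53,-5,0],[0,0,0,540,53,-5,0],[0,0,0,540,53,-5,0],[0,0,0,540,53,-5,0],[0,0,0,540,53,-5,0],[0,0,0,540,53,-5,0],[0,0,0,540,53,-5,0],[0,0,0,540,53,-5,0],[0,0,0,540,53,-5,0],[0,0,0,540,53,-5,0]]}}

```text
time_s: 29.6
eef_pos: [0.5436, -0.3355, 0.148]
ee_rot: [-2.22, 2.222, -0.002]
wrist_force: [0.6, 0.6, 0.4]
grip_width: 0.0852
```

{"fn": "send_rows", "kwargs": {"targets": [[0,0,0,40,4,0,0],[0,0,0,40,4,0,0],[0,0,0,40,4,0,0],[0,0,0,40,4,0,0]]}}

```text
time_s: 29.93
eef_pos: [0.5397, -0.3737, 0.1472]
ee_rot: [-2.219, 2.224, 0.0]
wrist_force: [-0.1, 0.5, -0.8]
grip_width: 0.0855
```

```bash
python3 -c "
from h import *
f,c,s=shot('wrist'); save(f,'w18.png')
for b in blob(brown(f)): print('br',b.sum(),rect(c,b,.018))
f,c,s=shot('top'); save(f,'t18.png',(180,150,300,270),5)
h=hsv(f); m=np.zeros(h.shape[:2],bool); m[190:230,215:260]=(h[190:230,215:260,1]>100)&(h[190:230,215:260,0]<20)
for b in blob(m): print('disc',b.sum(),rect(c,b,.061))
go(540,-376.5,2,-90)
"
```

```text
br 3114 [ 538.6 -377.4   57.8   56.1   89.9]
disc 334 [591.7 165.8  56.4  56.1  46.4]
t=30.03 turn [-0. -0. -0.] shift [  4.    0.3 145.3] pos [ 540.2 -372.5  147.3] yaw -90.0 w 85.6 F [ 0.3 -0.  -0.6]
```

View pics/t18.png

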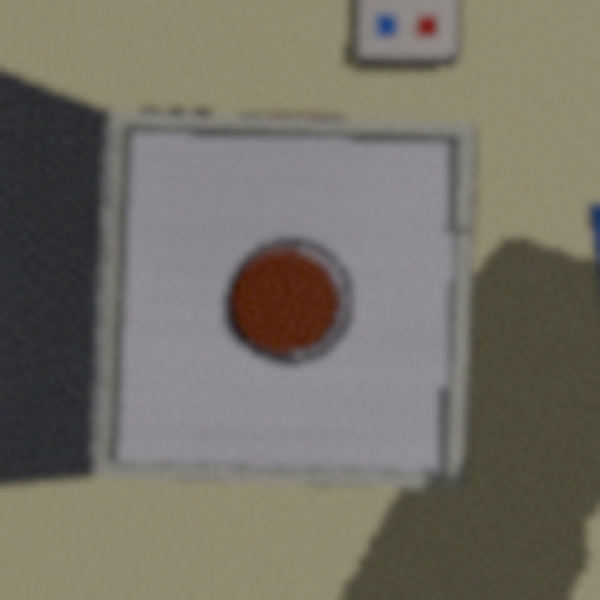

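View pics/w18.png

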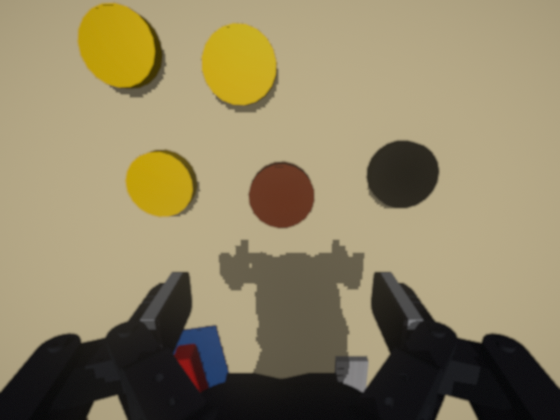

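{"fn": "send_rows", "kwargs": {"targets": [[0,0,0,4.5,0.3,40,0],[0,0,0,4.5,0.3,80,0],[0,0,0,4.5,0.3,110,0],[0,0,0,4.5,0.3,130,0],[0,0,0,4.5,0.3,140,0],[0,0,0,4.5,0.3,144.5,0],[0,0,0,4.5,0.3,144.5,0],[0,0,0,4.5,0.3,144.5,0.5],[0,0,0,4.5,0.3,144.5,1],[0,0,0,4.5,0.3,144.5,1],[0,0,0,4.5,0.3,144.5,1],[0,0,0,4.5,0.3,144.5,1]]}}

```text
time_s: 31.03
eef_pos: [0.541, -0.3783, 0.0048]
ee_rot: [-2.22, 2.221, -0.005]
wrist_force: [-1.9, 2.8, 7.1]
grip_width: 0.0574
```

{"fn": "send_rows", "kwargs": {"targets": [[0,0,0,0,0,0,1],[0,0,0,0,0,0,1],[0,0,0,0,0,0,1],[0,0,0,0,0,0,1]]}}

```text
time_s: 31.37
eef_pos: [0.541, -0.3783, 0.0048]
ee_rot: [-2.22, 2.221, -0.005]
wrist_force: [0.3, 2.1, 5.9]
grip_width: 0.0573
```

```bash
cat >> h.py <<'E'
def held(name):
    f,c,s=shot('wrist'); save(f,name,(180,190,400,380),3)
    im=cv2.cvtColor(f['image'],cv2.COLOR_RGB2GRAY); print('col283',[int(v) for v in im[215:250,283]],[int(v) for v in im[325:352,283]])
    return f,c,s
E
python3 -c "
from h import *
held('w19.png')
go(594,164,140,-90)
"
```

```text
col283 [184, 177, 150, 106, 70, 58, 56, 56, 56, 55, 55, 55, 55, 54, 57, 65, 73, 73, 67, 64, 65, 67, 68, 68, 68, 69, 67, 67, 66, 66, 66, 65, 65, 65, 65] [32, 33, 33, 33, 34, 34, 34, 34, 33, 34, 34, 33, 34, 42, 59, 79, 91, 94, 95, 95, 95, 94, 94, 95, 95, 94, 95]
t=31.42 turn [-0.2 -0.1 -0. ] shift [-542.1  -53.1 -135.7] pos [ 541.  -378.3    4.8] yaw -90.0 w 57.3 F [-0.2  2.7  7.4]
```

View pics/w19.png

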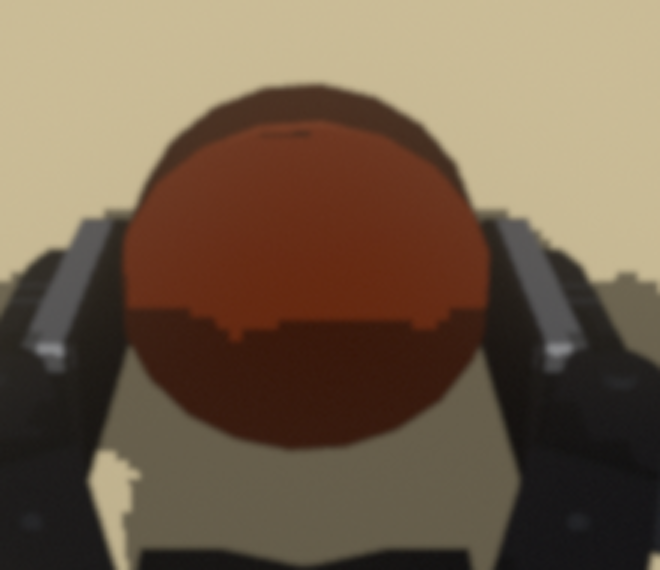

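```bash
python3 -c "
from h import *
f,c,s=shot('wrist')
print(tool_xy(c,s,[[283,230.3],[283,339]],.018))
"
```

```text
[[ 27.9   2.2 -13.1]
 [-31.2   2.4 -13.2]]
```

{"fn": "send_rows", "kwargs": {"targets": [[0,0,0,0,0,-10,1],[0,0,0,0,0,-30,1],[0,0,0,0,0,-65,1],[0,0,0,-20,-2,-100,1],[0,0,0,-55,-5,-125,1],[0,0,0,-93,-9,-136,1],[0,0,0,-133,-13,-136,1],[0,0,0,-173,-17,-136,1],[0,0,0,-213,-21,-136,1],[0,0,0,-253,-25,-136,1],[0,0,0,-293,-29,-136,1],[0,0,0,-333,-33,-136,1]]}}

```text
time_s: 32.47
eef_pos: [0.573, -0.043, 0.14]
ee_rot: [-2.219, 2.222, -0.002]
wrist_force: [1.0, 0.9, -2.1]
grip_width: 0.0572
```

{"fn": "send_rows", "kwargs": {"targets": [[0,0,0,-40,-4,0,1],[0,0,0,-80,-8,0,1],[0,0,0,-120,-12,0,1],[0,0,0,-155,-15,0,1],[0,0,0,-185,-18,0,1],[0,0,0,-203,-20,0,1],[0,0,0,-208,-20,0,1],[0,0,0,-208,-20,0,1],[0,0,0,-208,-20,0,1],[0,0,0,-208,-20,0,1]]}}

```text
time_s: 33.3
eef_pos: [0.5931, 0.1618, 0.1386]
ee_rot: [2.219, -2.224, -0.0]
wrist_force: [0.4, 0.3, -1.8]
grip_width: 0.0575
```

```bash
python3 -c "
from h import *
go(594,164,67,-90)
"
```

```text
t=33.30 turn [ 0.  -0.  -0.1] shift [-2.2 -0.9 71.6] pos [593.1 161.8 138.6] yaw -90.1 w 57.5 F [ 0.4  0.3 -1.8]
```

{"fn": "send_rows", "kwargs": {"targets": [[0,0,0,-1,-0.8,15,1],[0,0,0,-1,-0.8,32,1],[0,0,0,-1,-0.8,48,1],[0,0,0,-1,-0.8,60,1],[0,0,0,-1,-0.8,67,1],[0,0,0,-1,-0.8,70,1],[0,0,0,-1,-0.8,71,1],[0,0,0,-1,-0.8,71,1],[0,0,0,-1,-0.8,71,1]]}}

```text
time_s: 34.05
eef_pos: [0.5946, 0.1641, 0.0681]
ee_rot: [-2.219, 2.222, -0.001]
wrist_force: [0.2, -0.3, -1.3]
grip_width: 0.0574
```

```bash
python3 -c "
from h import *
go(594,164,66,-90)
"
```

```text
t=34.05 turn [-0.1  0.  -0.1] shift [0.1 0.6 2.1] pos [594.6 164.1  68.1] yaw -90.1 w 57.4 F [ 0.2 -0.3 -1.3]
```

{"fn": "send_rows", "kwargs": {"targets": [[0,0,0,0,0.5,1,1],[0,0,0,0,0.5,2.2,1],[0,0,0,0,0.5,2.2,1],[0,0,0,0,0.5,2.2,0.8],[0,0,0,0,0.5,2.2,0.6],[0,0,0,0,0.5,2.2,0.3],[0,0,0,0,0.5,2.2,0],[0,0,0,0,0.5,2.2,0],[0,0,0,0,0.5,-10,0],[0,0,0,0,0.5,-35,0],[0,0,0,0,0.5,-65,0],[0,0,0,0,0.5,-85,0]]}}

```text
time_s: 35.05
eef_pos: [0.5942, 0.1642, 0.1544]
ee_rot: [-2.22, 2.221, -0.001]
wrist_force: [0.8, 0.4, 1.0]
grip_width: 0.0854
```

```bash
python3 -c "
from h import *
go(434,-396,140,-90)
"
```

```text
t=35.05 turn [-0.1  0.  -0. ] shift [560.4 159.8  14.1] pos [594.2 164.2 154.4] yaw -90.0 w 85.4 F [0.8 0.4 1. ]
```

{"fn": "send_rows", "kwargs": {"targets": [[0,0,0,400,114,0,0],[0,0,0,400,114,0,0],[0,0,0,400,114,0,0],[0,0,0,400,114,0,0],[0,0,0,400,114,0,0],[0,0,0,400,114,0,0],[0,0,0,400,114,0,0],[0,0,0,400,114,0,0],[0,0,0,400,114,0,0],[0,0,0,400,114,0,0],[0,0,0,400,114,0,0]]}}

```text
time_s: 35.97
eef_pos: [0.4767, -0.2408, 0.1521]
ee_rot: [2.214, -2.227, -0.001]
wrist_force: [0.3, -0.1, -0.8]
grip_width: 0.0853
```

{"fn": "send_rows", "kwargs": {"targets": [[0,0,0,40,12,0,0],[0,0,0,80,23,0,0],[0,0,0,120,34,10,0],[0,0,0,150,43,14,0],[0,0,0,160,46,14,0],[0,0,0,160,46,14,0],[0,0,0,160,46,14,0],[0,0,0,160,46,14,0]]}}

```text
time_s: 36.63
eef_pos: [0.4332, -0.3952, 0.1383]
ee_rot: [-2.22, 2.222, 0.0]
wrist_force: [1.2, -0.3, -0.1]
grip_width: 0.0856
```

```bash
python3 -c "
from h import *
f,c,s=shot('wrist'); save(f,'w20.png')
h=hsv(f); m=(h[:300,:,2]<75)
for b in blob(m):
    if b.sum()>800: print('bk',b.sum(),rect(c,b,.018))
f,c,s=shot('top'); save(f,'t20.png',(180,150,300,270),5)
h=hsv(f); m=np.zeros(h.shape[:2],bool); m[190:230,215:260]=(h[190:230,215:260,1]>100)&(h[190:230,215:260,0]<20)
for b in blob(m): print('disc',b.sum(),rect(c,b,.079))
go(434,-396.5,4,-90)
"
```

```text
bk 881 [ 638.  -488.6   50.2   22.4   69.9]
bk 3413 [ 429.8 -397.2   59.2   57.1  -90. ]
disc 344 [590.3 164.2  57.2  55.6 -43.5]
t=36.73 turn [-0. -0.  0.] shift [  1.7  -0.4 134.6] pos [ 433.6 -394.8  138.6] yaw -90.0 w 85.4 F [-0.   0.2 -0.4]
```

View pics/w20.png

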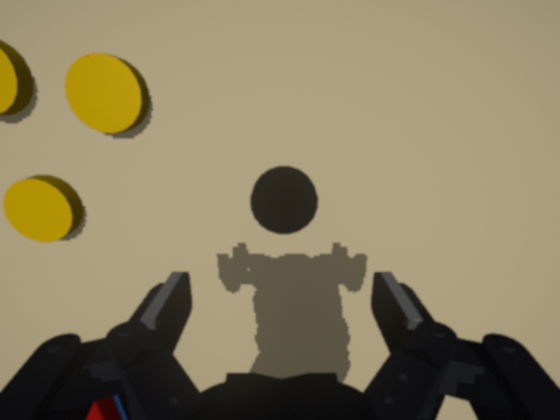

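{"fn": "send_rows", "kwargs": {"targets": [[0,0,0,1.2,1.5,40,0],[0,0,0,1.2,1.5,80,0],[0,0,0,1.2,1.5,105,0],[0,0,0,1.2,1.5,122,0],[0,0,0,1.2,1.5,131,0],[0,0,0,1.2,1.5,134.5,0],[0,0,0,1.2,1.5,134.5,0],[0,0,0,1.2,1.5,134.5,0.5],[0,0,0,1.2,1.5,134.5,1],[0,0,0,1.2,1.5,134.5,1],[0,0,0,1.2,1.5,134.5,1],[0,0,0,1.2,1.5,134.5,1]]}}

```text
time_s: 37.73
eef_pos: [0.4324, -0.3973, 0.006]
ee_rot: [-2.22, 2.221, -0.004]
wrist_force: [-1.1, 4.2, 8.5]
grip_width: 0.0576
```

{"fn": "send_rows", "kwargs": {"targets": [[0,0,0,0,0,0,1],[0,0,0,0,0,0,1],[0,0,0,0,0,0,1],[0,0,0,0,0,0,1]]}}

```text
time_s: 38.07
eef_pos: [0.4324, -0.3973, 0.006]
ee_rot: [-2.22, 2.222, -0.004]
wrist_force: [-1.1, 2.5, 9.3]
grip_width: 0.0576
```

```bash
python3 -c "
from h import *
f,c,s=held('w21.png')
print(tool_xy(c,s,[[283,230.3],[283,339]],.018))
go(594,164,160,-90)
"
```

```text
col283 [185, 175, 146, 98, 59, 47, 46, 44, 44, 43, 44, 43, 42, 42, 42, 43, 43, 43, 41, 40, 39, 38, 38, 37, 37, 36, 35, 35, 34, 34, 34, 33, 33, 32, 31] [13, 15, 15, 15, 14, 16, 15, 17, 16, 16, 17, 20, 37, 65, 85, 93, 94, 95, 95, 95, 95, 95, 95, 94, 95, 95, 94]
[[ 27.5   2.2 -12. ]
 [-32.2   2.4 -12. ]]
t=38.12 turn [-0.1 -0.1 -0. ] shift [-561.2 -161.6 -154.3] pos [ 432.4 -397.3    6. ] yaw -90.0 w 57.4 F [-1.4  2.5 10. ]
```

View pics/w21.png

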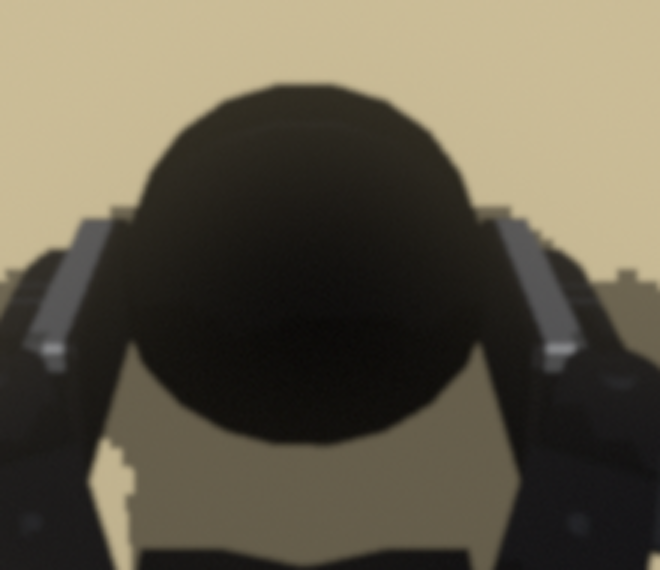

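View pics/t20.png

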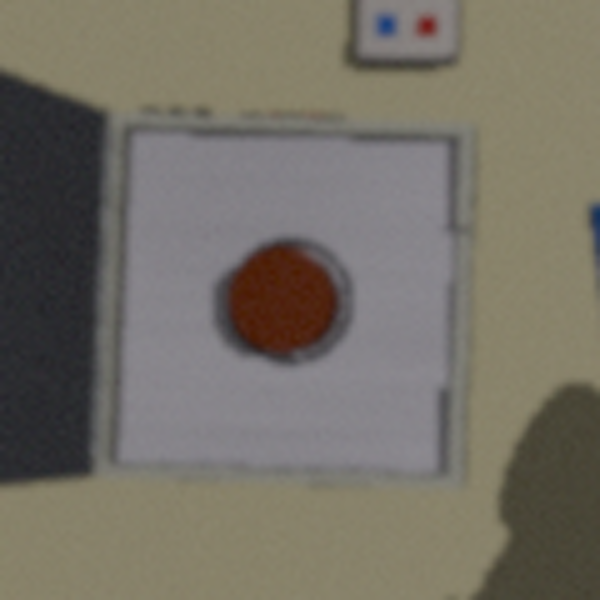

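{"fn": "send_rows", "kwargs": {"targets": [[0,0,0,0,0,-10,1],[0,0,0,0,0,-30,1],[0,0,0,0,0,-65,1],[0,0,0,-20,-6,-100,1],[0,0,0,-55,-16,-135,1],[0,0,0,-93,-27,-154,1],[0,0,0,-131,-38,-154,1],[0,0,0,-169,-49,-154,1],[0,0,0,-207,-60,-154,1],[0,0,0,-245,-71,-154,1],[0,0,0,-283,-81,-154,1],[0,0,0,-321,-92,-154,1]]}}

```text
time_s: 39.12
eef_pos: [0.5239, -0.0739, 0.1594]
ee_rot: [-2.219, 2.221, -0.002]
wrist_force: [1.1, 0.5, -0.8]
grip_width: 0.0567
```

{"fn": "send_rows", "kwargs": {"targets": [[0,0,0,-38,-11,0,1],[0,0,0,-76,-22,0,1],[0,0,0,-114,-33,0,1],[0,0,0,-150,-43,0,1],[0,0,0,-185,-53,0,1],[0,0,0,-212,-61,0,1],[0,0,0,-230,-67,0,1],[0,0,0,-238,-70,0,1],[0,0,0,-240,-70,0,1],[0,0,0,-240,-70,0,1],[0,0,0,-240,-70,0,1]]}}

```text
time_s: 40.03
eef_pos: [0.5936, 0.1627, 0.158]
ee_rot: [2.219, -2.223, -0.0]
wrist_force: [-0.4, -0.3, -2.1]
grip_width: 0.0572
```

```bash
python3 -c "
from h import *
go(594.5,164.5,85,-90)
"
```

```text
t=40.03 turn [ 0.  -0.  -0.1] shift [-1.8 -0.9 73. ] pos [593.6 162.7 158. ] yaw -90.1 w 57.2 F [-0.4 -0.3 -2.1]
```

{"fn": "send_rows", "kwargs": {"targets": [[0,0,0,-0.8,-0.6,15,1],[0,0,0,-0.8,-0.6,32,1],[0,0,0,-0.8,-0.6,48,1],[0,0,0,-0.8,-0.6,60,1],[0,0,0,-0.8,-0.6,67,1],[0,0,0,-0.8,-0.6,70,1],[0,0,0,-0.8,-0.6,72,1],[0,0,0,-0.8,-0.6,72,1],[0,0,0,-0.8,-0.6,72,1]]}}

```text
time_s: 40.78
eef_pos: [0.5951, 0.1647, 0.0866]
ee_rot: [-2.219, 2.222, -0.001]
wrist_force: [-0.5, 0.1, -1.6]
grip_width: 0.0569
```

```bash
python3 -c "
from h import *
go(594.5,164.5,85,-90)
"
```

```text
t=40.78 turn [-0.1  0.  -0.1] shift [0.2 0.6 1.6] pos [595.1 164.7  86.6] yaw -90.1 w 56.9 F [-0.5  0.1 -1.6]
```

{"fn": "send_rows", "kwargs": {"targets": [[0,0,0,0.2,0.5,1,1],[0,0,0,0.2,0.5,1.8,1],[0,0,0,0.2,0.5,1.8,1],[0,0,0,0.2,0.5,1.8,0.8],[0,0,0,0.2,0.5,1.8,0.6],[0,0,0,0.2,0.5,1.8,0.3],[0,0,0,0.2,0.5,1.8,0],[0,0,0,0.2,0.5,1.8,0],[0,0,0,0.2,0.5,-10,0],[0,0,0,0.2,0.5,-35,0],[0,0,0,0.2,0.5,-65,0],[0,0,0,0.2,0.5,-85,0]]}}

```text
time_s: 41.78
eef_pos: [0.595, 0.1647, 0.1742]
ee_rot: [-2.219, 2.221, -0.002]
wrist_force: [0.5, 0.6, 0.4]
grip_width: 0.0852
```

```bash
python3 -c "
from h import *
go(462,-110,170,0)
"
```

```text
t=41.78 turn [ -0.1  -0.1 -90. ] shift [274.8 132.9   3.7] pos [595.  164.7 174.2] yaw -90.0 w 85.2 F [0.5 0.6 0.4]
```

{"fn": "send_rows", "kwargs": {"targets": [[0,0,0,275,133,0,0],[0,0,-7,275,133,0,0],[0,0,-14,275,133,0,0],[0,0,-21,275,133,0,0],[0,0,-28,275,133,0,0],[0,0,-35,275,133,0,0],[0,0,-42,275,133,0,0],[0,0,-49,275,133,0,0],[0,0,-56,275,133,0,0],[0,0,-63,275,133,0,0],[0,0,-70,275,133,0,0],[0,0,-77,275,133,0,0]]}}

```text
time_s: 42.78
eef_pos: [0.461, -0.1107, 0.1718]
ee_rot: [-3.122, 0.349, -0.002]
wrist_force: [0.0, 0.3, -0.9]
grip_width: 0.0855
```

{"fn": "send_rows", "kwargs": {"targets": [[0,0,-7,0,0,0,0],[0,0,-13,0,0,0,0],[0,0,-13,0,0,0,0],[0,0,-13,0,0,0,0],[0,0,-13,0,0,0,0]]}}

```text
time_s: 43.2
eef_pos: [0.461, -0.1103, 0.1712]
ee_rot: [-3.142, 0.007, -0.001]
wrist_force: [-0.2, -0.5, -0.2]
grip_width: 0.085
```

```bash
python3 -c "
from h import *
f,c,s=shot('wrist'); save(f,'w22.png')
h=hsv(f).astype(int); m=(h[...,0]>20)&(h[...,0]<32)&(h[...,1]>150)&(h[...,2]>100)
for b in blob(m): print('yel',b.sum(),rect(c,b,.038))
for x in masks_of('straightedge',f): print(x['score'],rect(c,x['mask'],.008))
f,c,s=shot('top'); save(f,'t22.png',(150,130,380,290),3.4)
for x in masks_of('straightedge',f): print(x['score'],rect(c,x['mask'],.008))
m=np.zeros(f['image'].shape[:2],bool); m[190:230,215:260]=hsv(f)[190:230,215:260,2]<45
for b in blob(m): print('tgt',b.sum(),rect(c,b,.097))
go(462,-110,20,0)
"
```

```text
yel 366 [ 459.2 -107.2   37.5   15.2  -88.7]
0.72 [ 459.1 -108.5  153.5   40.3  -89.2]
0.67 [466.8 -74.3  73.6  23.4 -88.7]
tgt 360 [591.7 164.1  56.7  56.3  46.4]
t=43.40 turn [ 0.  -0.  -0.1] shift [  1.1  -0.4 150.9] pos [ 460.9 -110.4  170.9] yaw -0.1 w 85.7 F [-0.2  0.   1.1]
```

View pics/w22.png

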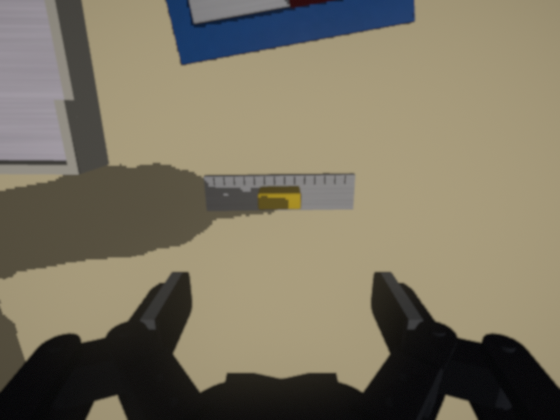

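View pics/t22.png

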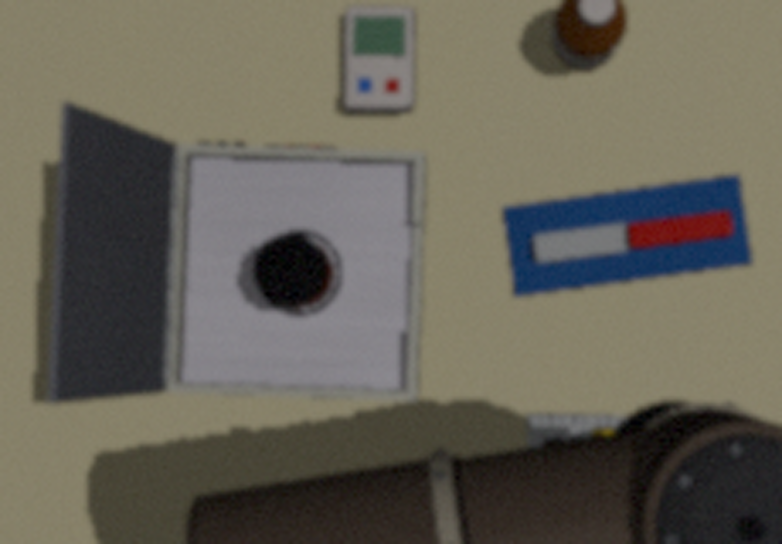

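{"fn": "send_rows", "kwargs": {"targets": [[0,0,0,-1,-1,40,0],[0,0,0,-1,-1,80,0],[0,0,0,-1,-1,110,0],[0,0,0,-1,-1,135,0],[0,0,0,-1,-1,150,0],[0,0,0,-1,-1,155,0],[0,0,0,-1,-1,156,0],[0,0,0,-1,-1,156,0.4],[0,0,0,-1,-1,156,0.7],[0,0,0,-1,-1,156,1],[0,0,0,-1,-1,156,1],[0,0,0,-1,-1,156,1]]}}

```text
time_s: 44.4
eef_pos: [0.4607, -0.1092, 0.0162]
ee_rot: [-3.141, 0.001, -0.003]
wrist_force: [-1.7, 1.4, 9.1]
grip_width: 0.0386
```

{"fn": "send_rows", "kwargs": {"targets": [[0,0,0,0,0,0,1],[0,0,0,0,0,0,1],[0,0,0,0,0,0,1],[0,0,0,0,0,0,1]]}}

```text
time_s: 44.73
eef_pos: [0.4607, -0.1092, 0.0162]
ee_rot: [-3.141, 0.001, -0.004]
wrist_force: [-2.5, 0.5, 8.2]
grip_width: 0.0387
```

```bash
python3 -c "
from h import *
f,c,s=shot('wrist'); save(f,'w23.png')
go(450,165,60,0)
"
```

```text
t=44.78 turn [-0.  -0.1 -0. ] shift [ -10.8 -274.2  -43.8] pos [ 460.7 -109.2   16.2] yaw -0.0 w 38.3 F [-1.3  1.5  8.4]
```

View pics/w23.png

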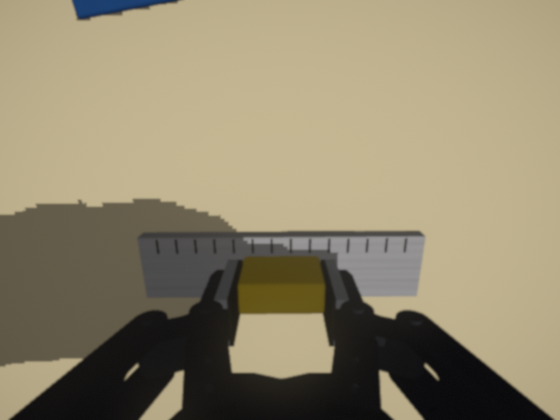

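```bash
python3 -c "
from h import *
f,c,s=shot('wrist')
print(tool_xy(c,s,[[140,237],[282,236],[423,237]],.008))
"
```

```text
[[ 15.1 -74.7   8.2]
 [ 15.7  -0.4   8.2]
 [ 15.2  73.4   8.2]]
```

{"fn": "send_rows", "kwargs": {"targets": [[0,0,0,0,0,-8,1],[0,0,0,0,0,-25,1],[0,0,0,-5,0,-40,1],[0,0,0,-10,-15,-44,1],[0,0,0,-15,-40,-44,1],[0,0,0,-15,-70,-44,1],[0,0,0,-15,-105,-44,1],[0,0,0,-15,-140,-44,1],[0,0,0,-15,-175,-44,1],[0,0,0,-15,-210,-44,1],[0,0,0,-15,-240,-44,1],[0,0,0,-15,-260,-44,1]]}}

```text
time_s: 45.83
eef_pos: [0.4453, 0.1535, 0.0598]
ee_rot: [-3.14, -0.001, -0.002]
wrist_force: [0.3, 0.4, -2.5]
grip_width: 0.0386
```

{"fn": "send_rows", "kwargs": {"targets": [[0,0,0,0,-8,0,1],[0,0,0,0,-13,0,1],[0,0,0,0,-14,0,1],[0,0,0,0,-14,0,1],[0,0,0,0,-14,0,1],[0,0,0,0,-14,0,1]]}}

```text
time_s: 46.33
eef_pos: [0.445, 0.1636, 0.0588]
ee_rot: [3.141, -0.004, -0.0]
wrist_force: [0.1, -0.4, -2.3]
grip_width: 0.0388
```

```bash
python3 -c "
from h import *
f,c,s=shot('wrist'); save(f,'w24.png')
go(450,165,17,0)
"
```

```text
t=46.38 turn [ 0.   0.  -0.1] shift [ 4.9 -1.3 41.8] pos [445.1 163.7  58.8] yaw -0.1 w 38.9 F [ 0.3 -0.4 -2.1]
```

View pics/w24.png

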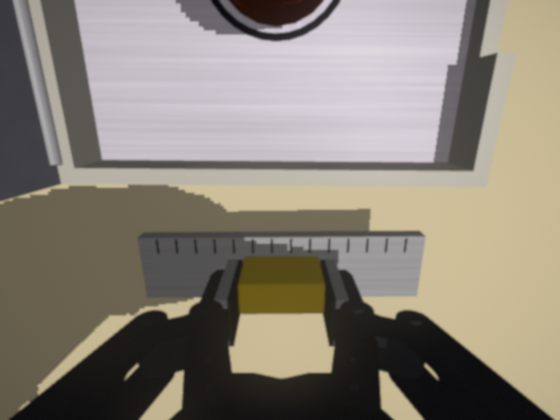

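```bash
python3 -c "
from h import *
f,c,s=shot('wrist'); save(f,'w24c.png',(40,160,520,250),1.6)
g=f['image'].mean(2)
# front-edge rows by gradient below rim
pts=[]
for col in range(90,470,20):
    cl=cv2.GaussianBlur(g[:,col].reshape(-1,1).astype(np.float32),(1,3),0).ravel(); d=np.diff(cl)[175:195]; pts.append((col,175+int(abs(d).argmax())))
print(pts)
w=unproj(c,[[62,184],[490,186]],.05)*1000; d=w[0]-w[1]; print(w.round(1),w.mean(0).round(1),np.degrees(np.arctan2(-d[0],d[1])))
"
```

```text
[(90, 185), (110, 187), (130, 184), (150, 184), (170, 186), (190, 192), (210, 184), (230, 184), (250, 184), (270, 184), (290, 185), (310, 186), (330, 176), (350, 177), (370, 185), (390, 186), (410, 187), (430, 175), (450, 175)]
[[488.7 273.2  50. ]
 [487.3  60.6  50. ]] [488.  166.9  50. ] -0.368576290619906
```

View pics/w24c.png

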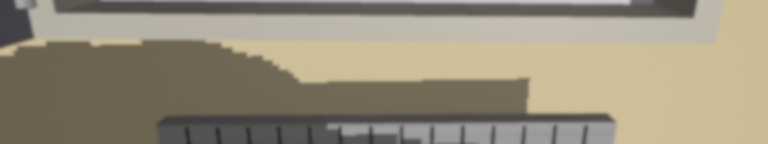

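{"fn": "send_rows", "kwargs": {"targets": [[0,0,0.5,0,-2.3,12,1],[0,0,0.5,0,-2.3,25,1],[0,0,0.5,0,-2.3,34,1],[0,0,0.5,0,-2.3,39,1],[0,0,0.5,0,-2.3,42,1],[0,0,0.5,0,-2.3,42,1],[0,0,0.5,5,-2.3,42,1],[0,0,0.5,10,-2.3,42,1],[0,0,0.5,15,-2.3,42,1],[0,0,0.5,18,-2.3,42,1],[0,0,0.5,20,-2.3,42,1],[0,0,0.5,20,-2.3,42,1]]}}

```text
time_s: 47.43
eef_pos: [0.4658, 0.167, 0.0168]
ee_rot: [-3.141, 0.016, -0.0]
wrist_force: [-0.1, -0.3, -1.9]
grip_width: 0.0387
```

```bash
python3 -c "
from h import *
f,c,s=shot('wrist'); save(f,'w25.png')
go(470,166.5,16,-0.5)
"
```

```text
t=47.48 turn [ 0.   0.  -0.1] shift [4.7 0.3 0.7] pos [465.3 166.8  16.7] yaw -0.6 w 39.1 F [ 0.7 -0.1 -3. ]
```

View pics/w25.png

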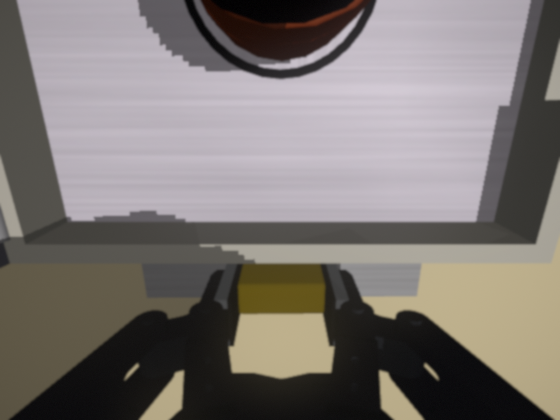

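{"fn": "send_rows", "kwargs": {"targets": [[0,0,0,0,0,0.8,1],[0,0,0,1,0,0.8,1],[0,0,0,2,0,0.8,1],[0,0,0,3,0,0.8,1],[0,0,0,4,0,0.8,1],[0,0,0,5,0,0.8,1],[0,0,0,5,0,0.8,1]]}}

```text
time_s: 48.07
eef_pos: [0.4697, 0.1667, 0.0162]
ee_rot: [3.141, -0.015, -0.001]
wrist_force: [-4.0, -0.7, 5.7]
grip_width: 0.0388
```

{"fn": "send_rows", "kwargs": {"targets": [[0,0,0,0.7,0,0,1],[0,0,0,1.4,0,0,1],[0,0,0,2,0,0,1],[0,0,0,2,0,0,1]]}}

```text
time_s: 48.4
eef_pos: [0.4716, 0.1666, 0.0163]
ee_rot: [3.141, -0.015, -0.001]
wrist_force: [-4.6, -0.1, 6.1]
grip_width: 0.0386
```

{"fn": "send_rows", "kwargs": {"targets": [[0,0,0,0.7,0,0,1],[0,0,0,1.4,0,0,1],[0,0,0,2,0,0,1],[0,0,0,2,0,0,1]]}}

```text
time_s: 48.73
eef_pos: [0.4722, 0.1665, 0.0163]
ee_rot: [3.141, -0.016, -0.004]
wrist_force: [-14.0, 2.8, 13.4]
grip_width: 0.0384
```

{"fn": "send_rows", "kwargs": {"targets": [[0,0,0,0,0,0,0.9],[0,0,0,0,0,0,0.7],[0,0,0,0,0,0,0.5],[0,0,0,0,0,0,0.2],[0,0,0,0,0,0,0],[0,0,0,0,0,0,0],[0,0,0,0,0,-10,0],[0,0,0,0,0,-30,0],[0,0,0,0,0,-60,0],[0,0,0,-20,0,-90,0],[0,0,0,-40,0,-120,0],[0,0,0,-40,0,-150,0]]}}

```text
time_s: 49.73
eef_pos: [0.4315, 0.1662, 0.167]
ee_rot: [3.141, -0.016, -0.002]
wrist_force: [0.1, 0.7, -2.4]
grip_width: 0.0855
```

```bash
python3 -c "
from h import *
f,c,s=shot('wrist'); save(f,'w26.png')
f,c,s=shot('side'); save(f,'s26.png')
go(430,-250,250,0)
"
```

```text
t=49.83 turn [-0.3 -0.4 -0.5] shift [ -2.3 418.6 -81.3] pos [436.3 169.  171.1] yaw -0.5 w 85.3 F [-0.3  0.2 -0.4]
```

View pics/w26.png

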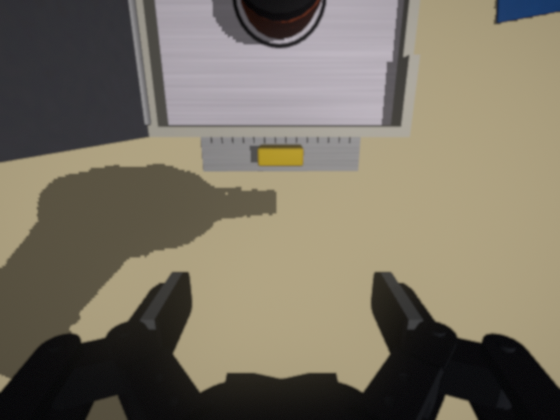

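View pics/s26.png

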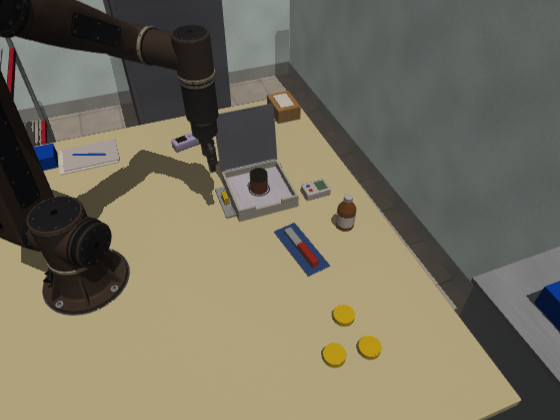

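{"fn": "send_rows", "kwargs": {"targets": [[0,0,0,0,30,-40,0],[0,0,0,0,70,-80,0],[0,0,0,0,110,-80,0],[0,0,0,0,150,-80,0],[0,0,0,0,190,-80,0],[0,0,0,0,230,-80,0],[0,0,0,0,270,-80,0],[0,0,0,0,310,-80,0],[0,0,0,0,350,-80,0],[0,0,0,0,390,-80,0],[0,0,0,0,420,-80,0],[0,0,0,0,420,-80,0]]}}

```text
time_s: 50.83
eef_pos: [0.4295, -0.2577, 0.245]
ee_rot: [3.141, -0.023, -0.002]
wrist_force: [0.1, -0.3, 0.0]
grip_width: 0.0854
```

{"fn": "send_rows", "kwargs": {"targets": [[0,0,0,0,40,0,0],[0,0,0,0,80,0,0],[0,0,0,0,120,0,0],[0,0,0,0,150,0,0],[0,0,0,0,150,0,0],[0,0,0,0,150,0,0],[0,0,0,0,150,0,0]]}}

```text
time_s: 51.42
eef_pos: [0.4283, -0.4026, 0.2452]
ee_rot: [-3.141, 0.017, 0.001]
wrist_force: [0.1, -0.4, -0.3]
grip_width: 0.0855
```

```bash
python3 -c "
from h import *
f,c,s=shot('top'); save(f,'t27.png',(40,90,360,310),2.5); save(f,'t27c.png',(155,150,295,280),5)
for n,z in (('straightedge',.008),('thermometer',.038),('bottle',.1),('logger',.03),('blade',.025)):
    print(n,[(rect(c,x['mask'],z).tolist(),round(x['score'],2)) for x in masks_of(n,f)])
m=np.zeros(f['image'].shape[:2],bool); m[190:230,215:260]=hsv(f)[190:230,215:260,2]<45
for b in blob(m): print('tgt',b.sum(),rect(c,b,.097))
P=unproj(c,[238,210.1],.025)[0]; print(P, proj(c,P*[1,1,0]+[0,0,.097]))
f,c,s=shot('side'); save(f,'s27.png',(180,90,360,230),4); print(s['time_s'])
"
```

```text
straightedge [([472.2, 166.0, 148.0, 35.7, 89.4], 0.94)]
thermometer [([437.3, 531.3, 142.3, 54.7, 12.7], 0.56)]
bottle [([600.9, 204.0, 300.5, 242.4, 89.1], 0.6), ([797.5, -73.9, 67.0, 49.7, 1.0], 0.57)]
logger [([779.4, 100.3, 94.5, 61.7, 1.2], 0.87), ([436.6, 535.1, 146.6, 58.1, 12.9], 0.3)]
blade [([633.4, -122.5, 168.5, 22.8, -81.2], 0.94)]
tgt 364 [591.8 163.7  59.1  55.  -70.2]
[0.59294635 0.16438989 0.025     ] [[234.91283691 209.01921539]]
51.7167
```

View pics/t27.png

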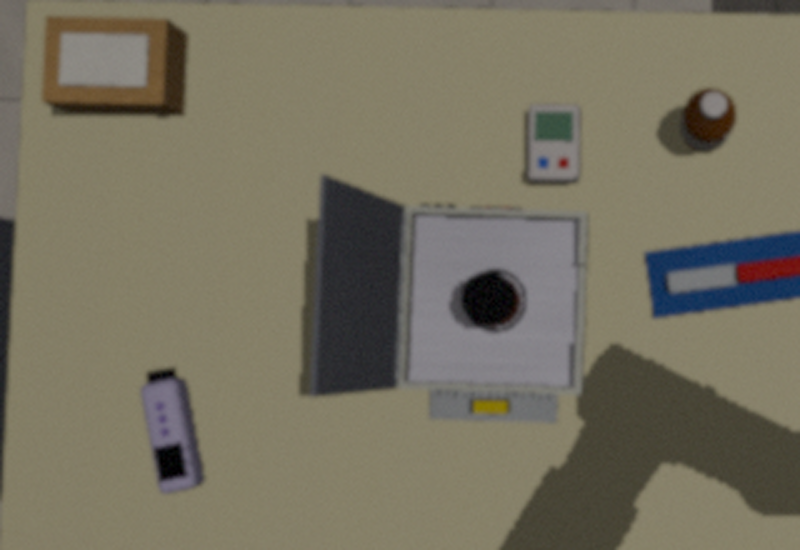

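View pics/t27c.png

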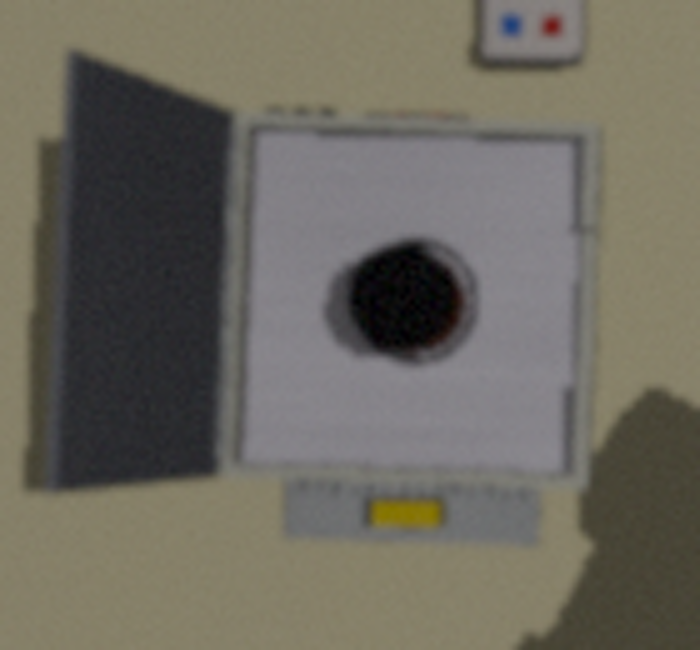

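View pics/s27.png

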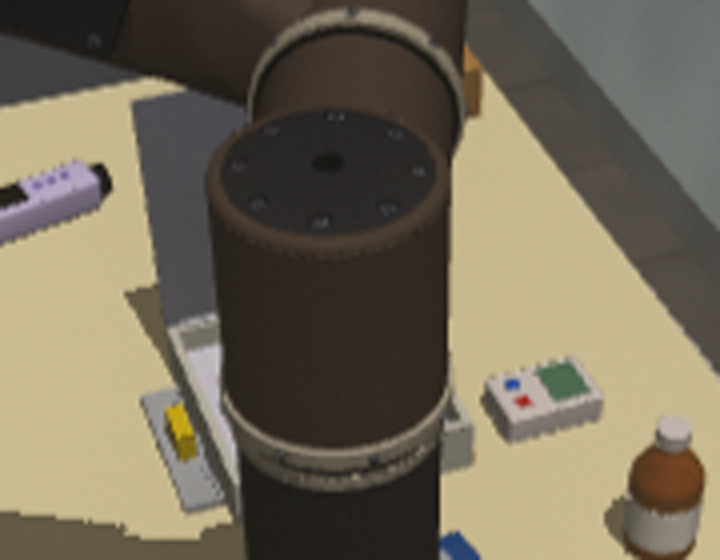

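```bash
python3 -c "
from station import *
print(order.close_job(), get_state()['time_s'])"
```

```text
the job is handed in; nothing more can be done
the job is handed in; nothing more can be done
```

The job is handed in, at about 52 s of the 210 s allowed, and my last pictures show everything in place.

- **Cover:** I levered it open with the blade through the slot; the fingers stayed clear of it. It stands at about 99° (1.73 rad).
- **Blade:** It lies back along the mat, about 3 mm from the mat's centre and in line with it.
- **Stack:** Three brown spacers were on the bench. They are stacked on the ring with the black target on top; the yellow discs were not touched. The top camera puts the target within about 1.5 mm of the ring centre and the spacers within about 3 mm of it.
- **Straightedge:** It lies flat, and I pressed it against the front face until the force rose to about 14 N. It is within about 1 mm of the middle of that face and parallel to it.
- **Thermometer, bottle and logger:** Each measures within about 2 mm of where it started.

**Checks that disagreed:** The top and wrist cameras differed by about 3 mm on the ring centre, so I aimed between the two. The arm hid the stack in the last side picture. An earlier side picture, taken after the straightedge was laid, showed the stack standing straight.

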